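Sort the harmonicas into the display tray and slide it into the showcase

ROBOT

A 7-joint arm with a two-finger parallel gripper is mounted at the origin on the work surface. World frame = base frame: x ahead of the robot, y to its left, z up, the work surface at z = 0. Lengths are in m, angles in rad, forces in N, time in s.
With the tool pointing down it reaches from about 0.4 to 0.85 m from the base axis. Payload 10.4 kg.
Tool frame: the origin (TCP) lies at the very end of the fingers, on their centre line; the grasp point (between the pads) lies 19 mm behind it; z points along the fingers, y is the line along which they close (so a half turn about z gives the same grasp; the last joint's range is limited). The gripper opens to 87 mm and grips with 3 to 60 N. Pads are 19 mm wide; open, the fingers measure 117 mm over their backs; the gripper's body (75 mm by 190 mm) begins 51 mm behind the grasp point.
Start: joints at [1.233, 0.332, -0.065, 1.46, 0.022, 1.35, -0.088], TCP at [0.194, -0.594, 0.223] pointing down, gripper open.
Joint ranges: [-2.6, 2.6], [-0.5, 2.12], [-1.47, 1.34], [0.16, 2.42], [-1.27, 4.41], [0.06, 2.06], [-2.6, 2.6]. Speed limits (rad/s): [2.22, 2.22, 2.79, 2.79, 3.14, 3.14, 3.14].

INTERFACE

Orientations are given as a unit quaternion [x, y, z, w].
In Python, from bench import read_state, cams, workorder gives the robot as it stands.
- The arm moves only by the shell command python3 -m crank 'ROWS' [FORCE]. ROWS is text: rows parted by semicolons, each of 5 numbers parted by spaces: the shift along the tool's x, y, z scaled (see below), then the turn about the tool's z scaled (see below), then the opening, from -1 (shut) to 1 (fully open). In form: dx dy dz yaw jaw; .... A call has 1 to 10 rows; each row shifts and turns the commanded pose from where the row before left it, along the tool's axes as they then stand; what a row does not reach is not made up. The controller multiplies each number of a shift by 200 mm and each number of a turn by 90 degrees. A row lasts 1/10 s, in which the tool goes at most 50 mm and 8.59 degrees, less where a joint would pass 70% of its speed; a pose out of reach is approached as far as the arm can. A call with a number of a shift or a turn outside -1 to 1 is refused whole. A call with a gripper value outside its range is refused whole. The fingers move at their own pace and stop on an object; FORCE is the grip in N (left out, the last holds). Time passes only in rows, so rows that do not move let the fingers close. It gives the time, the measured TCP pose, the force, the opening and the grip force at its end, in the units of the state.
- read_state(): the state, without advancing time (a new reading comes with each control period).
- cams.camera(name): name is "side" or "top"; returns a dict with "img" (400x640x3 uint8, blue, green, red), "K" (3x3 intrinsics, pixels), "xyz" and "attitude" of the camera in the world. Camera axes: x right, y down, z forward; pixel columns grow to the right and rows downward; lengths in m; the calibration is good to about 2 mm. A picture is of the moment at which its call begins. There is no depth.
- workorder.close_job(): hands the job in; it is judged then, once.
The state is a dict: "time": time; "joint_positions": joint angles; "joint_vel": joint speeds; "joint_torque": joint torques, N m; "ee_pos": TCP position; "eef_rot": TCP orientation; "ft_force": force on the tool from outside, world axes, zero at the start; "torque": the same for the moment, N m; "width": finger opening in m; "grip_force": force on a finger pad.
Only numpy, scipy, OpenCV 4.12 (cv2) and the standard library are available. Lean on these libraries where they do the work, as an engineer would, in place of code of your own. Each camera call takes 0.05 s, during which the arm holds its last target. There are 200 camera calls.

TASK

Draw the tray out of the showcase far enough to load it. The harmonicas on the counter come in three lengths: lay each one flat in the tray, crosswise in the row that already holds a harmonica of its own length at the rear, side by side and none on top of another; then slide the loaded tray back until it is fully home, flush with the front of the case, and let go, leaving the bell, the bottle and the tin where they stand.

Things in the scene. Friction and masses are not known exactly. Their poses are not given: they have to be found in the camera images.
- case: Glass-topped wooden counter showcase, fixed, open at the front, without a floor: the tray slides on the counter top. Origin: middle of its open front at counter height; x points into the case, y left. 236 deep (x), 412 wide, 61 high; inside 376 wide, 52 high, side walls flaring to 386 over the first 33. The glass begins 39 behind the front; the back face that stops the tray is at x = 224.
- tray: Loose wooden tray, red felt floor, 224 deep (x) x 364 wide (y) without its pull, about 0.6 kg; starts partly drawn out of the case (origin at x -50 to 15 of it). Origin: centre of its underside; x points into the case. Floor 6 thick, walls 6 thick, 26 high. Two dividers along x make three rows. Fully home its origin is at x = 112 of the case.
- tray_pull (a point): Middle of the tray's pull: a straight brass bar along y, 110 long, 10 thick (x), z 14 to 28 over the counter, at (-152, 0, 21) of the tray, so its middle is 40 ahead of the tray's front face; on two brackets at y = +-45. It can be pinched from above. The tray slides by friction on the counter.
- tray_row0 (a point): Centre of the felt floor of the left (+y) row, at (0, 119, 6) of the tray. The row is 114 wide (y) and 212 long (x); the dividers between the rows are 5 thick and stand 11 above the felt.
- tray_row1 (a point): Centre of the felt floor of the middle row, at (0, 0, 6) of the tray. The row is 114 wide (y) and 212 long (x); the dividers between the rows are 5 thick and stand 11 above the felt.
- tray_row2 (a point): Centre of the felt floor of the right (-y) row, at (0, -119, 6) of the tray. The row is 114 wide (y) and 212 long (x); the dividers between the rows are 5 thick and stand 11 above the felt.
- first_short: The short harmonica that already lies at the rear end of one of the rows and shows what that row is for: 58 long (its y), 27 wide (its x), 20 high, 5 holes along its -x edge. Steel covers on a dark wooden comb, origin at its centre. Which row it lies in changes from start to start.
- harp_short1: A short harmonica to put away, lying flat on the counter to the left or right of the tray; may be absent: 58 long (its y), 27 wide (its x), 20 high, 5 holes along its -x edge, about 50 g, origin at its centre.
- harp_short2: A short harmonica to put away, lying flat on the counter to the left or right of the tray; may be absent: 58 long (its y), 27 wide (its x), 20 high, 5 holes along its -x edge, about 50 g, origin at its centre.
- harp_short3: A short harmonica to put away, lying flat on the counter to the left or right of the tray; may be absent: 58 long (its y), 27 wide (its x), 20 high, 5 holes along its -x edge, about 50 g, origin at its centre.
- first_mid: The mid harmonica that already lies at the rear end of one of the rows and shows what that row is for: 78 long (its y), 27 wide (its x), 20 high, 7 holes along its -x edge. Steel covers on a dark wooden comb, origin at its centre. Which row it lies in changes from start to start.
- harp_mid1: A mid harmonica to put away, lying flat on the counter to the left or right of the tray; may be absent: 78 long (its y), 27 wide (its x), 20 high, 7 holes along its -x edge, about 70 g, origin at its centre.
- harp_mid2: A mid harmonica to put away, lying flat on the counter to the left or right of the tray; may be absent: 78 long (its y), 27 wide (its x), 20 high, 7 holes along its -x edge, about 70 g, origin at its centre.
- harp_mid3: A mid harmonica to put away, lying flat on the counter to the left or right of the tray; may be absent: 78 long (its y), 27 wide (its x), 20 high, 7 holes along its -x edge, about 70 g, origin at its centre.
- first_long: The long harmonica that already lies at the rear end of one of the rows and shows what that row is for: 100 long (its y), 27 wide (its x), 20 high, 10 holes along its -x edge. Steel covers on a dark wooden comb, origin at its centre. Which row it lies in changes from start to start.
- harp_long1: A long harmonica to put away, lying flat on the counter to the left or right of the tray; may be absent: 100 long (its y), 27 wide (its x), 20 high, 10 holes along its -x edge, about 90 g, origin at its centre.
- harp_long2: A long harmonica to put away, lying flat on the counter to the left or right of the tray; may be absent: 100 long (its y), 27 wide (its x), 20 high, 10 holes along its -x edge, about 90 g, origin at its centre.
- bell: Brass counter bell on a wooden foot, 68 across, 50 high, standing among the harmonicas; leave it alone. Origin at the centre of its underside.
- flask: Amber glass bottle, 60 across, 150 high; leave it alone. Origin at the centre of its underside.
- tin: Green tin box with a brass lid, 64 x 88, 37 high; leave it alone. Origin at the centre of its underside.
Things that resemble listed ones, but are neither listed nor needed, are in the scene too. Leave any purple look-alike of the harp_mid2 alone. Leave any blue look-alike of the harp_mid1 alone.

How it is judged:
By the outcome, as a careful person would: the job done as asked, in the order asked, and still so for the second after the job is handed in, with the robot touching nothing.
Of harp_short1, harp_short2, harp_short3, harp_mid1, harp_mid2, harp_mid3, harp_long1, harp_long2 only 6 to 8 are there at a start; the rules pass over those that are not, and their reading is None.
At some moment in a run one of harp_short1, harp_short2, harp_short3, harp_mid1, harp_mid2, harp_mid3, harp_long1, harp_long2 may be knocked a few centimetres aside while the robot is not near it.
Once in a run the grip may slacken for a moment while it holds something.
It also fails if it takes over 210 s, if anything falls off the work surface, if the arm or the gripper's body presses on something with over 40 N, if the wrist force passes 120 N, or if a joint passes its speed limit or range.

## Working session

There is one attempt and no reset: what is moved stays moved. The work goes in short steps, Python scripts to look and compute and a shell command to move; the robot and the scene stay as the last step left them, time stands still between calls to the robot, and variables do not carry over. Pictures are saved under pics/ and viewed, at most 14 in all, crops included, and the job is handed in when it is done.

```bash
ls; mkdir -p pics
python3 - <<'E'
from bench import read_state, cams
import cv2
s=read_state(); print(s['time'],s['ee_pos'],s['eef_rot'],s['width'])
for n in('top','side'):
    c=cams.camera(n); cv2.imwrite(f'pics/{n}0.png',c['img']); print(n,c['K'],c['xyz'],c['attitude'])
E
```

```text
pics
0.0 [ 0.19336789 -0.59390699  0.22172468] [ 9.87636424e-01  1.56760148e-01 -1.59559342e-04 -7.23932095e-04] 0.0873793424009028
top [[403.50765501   0.         323.02064947]
 [  0.         403.50765501 197.88357148]
 [  0.           0.           1.        ]] [0.51054446 0.01049172 1.08463501] [ 0.71029126 -0.70233983  0.03508416 -0.03121202]
side [[444.6550135    0.         317.3362767 ]
 [  0.         444.6550135  206.30131221]
 [  0.           0.           1.        ]] [ 0.41724246 -1.00773747  0.64603806] [ 0.86297243 -0.08979169  0.04045995 -0.49555931]
```

View pics/top0.png

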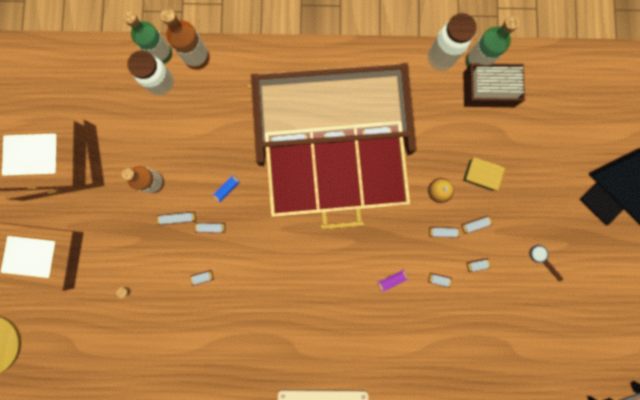

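View pics/side0.png

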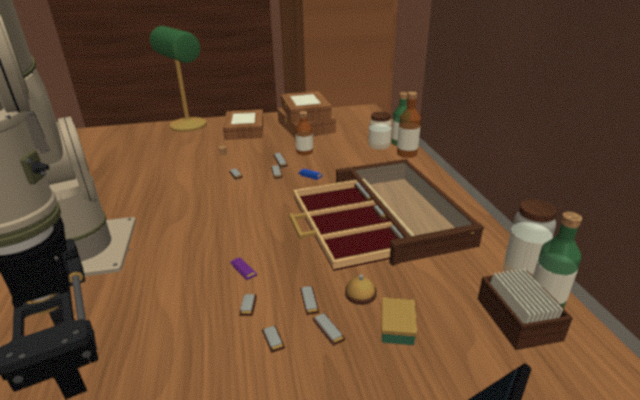

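The top view has image up = world +x and image left = +y. Seven silver harmonicas are on the counter:
- **Left:** (176,218), (210,228) and (202,278).
- **Right:** (445,232), (477,225), (479,265) and (440,280).

The blue (226,188) and purple (393,281) pieces are look-alikes. The bell is at (441,190), the tin at (485,174) and the flask at (143,180). The rear references are under the glass at (289,137), (333,134) and (377,131).

```bash
cat > h.py <<'E'
import numpy as np, cv2
from scipy.spatial.transform import Rotation as R
from bench import read_state, cams
def ray(c,uv,z):
    d=R.from_quat(c['attitude']).as_matrix()@np.linalg.inv(c['K'])@np.array([uv[0],uv[1],1.])
    p=np.array(c['xyz']); return p+d*(z-p[2])/d[2]
def proj(c,P):
    q=c['K']@(R.from_quat(c['attitude']).as_matrix().T@(np.array(P)-c['xyz'])); return q[:2]/q[2]
def harps(c,z=0.018,box=(150,190,520,300)):
    """silver harmonicas: centre, long-axis yaw (deg), length, width"""
    im=c['img']; hsv=cv2.cvtColor(im,cv2.COLOR_BGR2HSV)
    m=((hsv[...,1]<75)&(hsv[...,2]>95)).astype(np.uint8)
    out=[]
    for k in cv2.findContours(m,cv2.RETR_EXTERNAL,cv2.CHAIN_APPROX_NONE)[0]:
        if not 50<cv2.contourArea(k)<700: continue
        u=k[:,0].mean(0)
        if not(box[0]<u[0]<box[2] and box[1]<u[1]<box[3]): continue
        w=np.array([ray(c,p,z)[:2] for p in k[:,0]])
        (cx,cy),(a,b),t=cv2.minAreaRect((w*1000).astype(np.float32))
        if a<b: a,b,t=b,a,t+90
        out.append((u.round(),cx,cy,(t+90)%180-90,a,b))
    return out
def tool():
    s=read_state(); M=R.from_quat(s['eef_rot']).as_matrix()
    return s,np.degrees(np.arctan2(M[1,0],M[0,0]))
def rows(target,yaw,cmd=None):
    """shift in tool units (200mm), turn units (90deg) from the measured pose; yaw=angle of tool x in world, deg"""
    s,y=tool(); M=R.from_quat(s['eef_rot']).as_matrix()
    d=M.T@(np.array(target)-s['ee_pos'])/0.2
    t=-((yaw-y+90)%180-90)/90
    print('t%.1f'%s['time'],'pos',np.round(s['ee_pos'],4),'yaw %.1f'%y,'w %.4f'%s['width'],'gf',np.round(s['grip_force'],1),'F',np.round(s['ft_force'],1))
    print('local shift',np.round(d,3),'turn',round(t,3))
E
python3 - <<'E'
from h import *
c=cams.camera('top')
for o in harps(c): print(o[0],np.round(o[1:],1))
for n,uv,z in(('trayFL',(275,214),.026),('trayFR',(408,203),.026),('pullL',(324,226),.028),('pullR',(362,223),.028),('caseL',(262,162),.061),('caseR',(411,151),.061),('caseBL',(253,76),.061),('caseBR',(406,66),.061),('bell',(441,190),.04),('refL',(272,138),.026),('refL',(306,136),.026),('refM',(324,134),.026),('refM',(344,133),.026),('refR',(364,131),.026),('refR',(391,129),.026)):
    print(n,ray(c,uv,z).round(4))
im=c['img']
cv2.imwrite('pics/cropA.png',cv2.resize(im[115:300,150:520],None,fx=2.15,fy=2.15,interpolation=cv2.INTER_CUBIC))
E
```

```text
[440. 280.] [ 398.7 -303.3   76.7   44.8   23.2]
[200. 278.] [398.5 321.5 -73.5  45.6  23.1]
[479. 265.] [ 439.1 -405.8  -78.3   45.6   23.2]
[445. 232.] [ 524.2 -317.7  -89.4   63.8   21. ]
[209. 227.] [529.2 304.5 -89.4  63.6  23.6]
[477. 224.] [ 545.6 -403.5  -71.2   65.2   23.2]
[175. 218.] [553.  394.8 -83.6  85.5  23.4]
trayFL [0.5662 0.1307 0.026 ]
trayFR [ 0.5992 -0.2189  0.026 ]
pullL [0.5362 0.0019 0.028 ]
pullR [ 0.5451 -0.0975  0.028 ]
caseL [0.6976 0.1631 0.061 ]
caseR [ 0.731  -0.2202  0.061 ]
caseBL [0.9254 0.1924 0.061 ]
caseBR [ 0.958  -0.2092  0.061 ]
bell [ 0.6331 -0.3023  0.04  ]
refL [0.7692 0.1432 0.026 ]
refL [0.7758 0.0526 0.026 ]
refM [0.7818 0.0045 0.026 ]
refM [ 0.7852 -0.049   0.026 ]
refR [ 0.7914 -0.1026  0.026 ]
refR [ 0.7977 -0.175   0.026 ]
```

View pics/cropA.png

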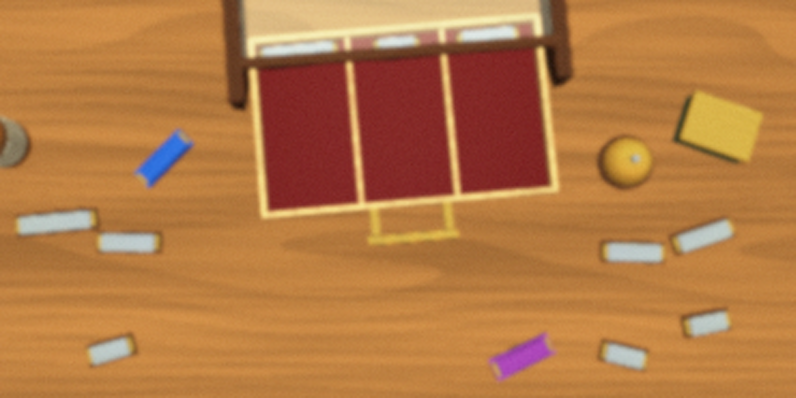

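Silver covers read about 14 mm short of full length, so the seven resolve as:
- **Long:** (175,218).
- **Mid:** (445,232), (477,224), (209,227).
- **Short:** (440,280), (479,265), (200,278).

The rear references measure about 90, 54 and 75 mm, so the left row is long, the middle row short and the right row mid. Blue and purple are left alone. Next I'll plan the pull.

```bash
cat >> h.py <<'E'
def plan(target,yaw,note=''):
    """turn first in place, then shift along the turned tool axes"""
    s,y=tool(); e=(yaw-y+90)%180-90; yf=np.radians(y+e)
    d=(np.array(target)-s['ee_pos'])/0.2
    print(note,'t%.1f'%s['time'],'pos',np.round(s['ee_pos'],4),'yaw %.1f'%y,'w %.4f'%s['width'],'gf',np.round(s['grip_force'],1),'F',np.round(s['ft_force'],1))
    print(' turn %.3f  dx %.3f dy %.3f dz %.3f (at yaw %.1f)'%(-e/90,d[0]*np.cos(yf)+d[1]*np.sin(yf),d[0]*np.sin(yf)-d[1]*np.cos(yf),-d[2],np.degrees(yf)))
def fit_tray(c,guess=(0.694,-0.034,5.0)):
    """pose of tray (x,y,yaw deg) from cream rim + red felt edges: maximise model overlap of visible felt in front of the case"""
    from scipy.optimize import minimize
    im=c['img'].astype(int); red=((im[...,2]-im[...,1]>60)&(im[...,1]<75)&(im[...,2]>80)).astype(np.uint8)
    return red
E
python3 - <<'E'
from h import *
c=cams.camera('top')
# gold bar pixels
hsv=cv2.cvtColor(c['img'],cv2.COLOR_BGR2HSV)
r=fit_tray(c)
ys,xs=np.where(r[120:230,255:420]); print(len(xs))
k=max(cv2.findContours(r[120:230,255:420].copy(),cv2.RETR_EXTERNAL,cv2.CHAIN_APPROX_NONE)[0],key=cv2.contourArea)
# bottom edge line of felt (front wall inner top edge) per column
cols={}
for x,y in zip(xs,ys): cols[x]=max(cols.get(x,0),y)
X=np.array(sorted(cols)); Y=np.array([cols[x] for x in X])
sel=(X>22)&(X<145); w=np.array([ray(c,(x+255,y+120.5),0.026)[:2] for x,y in zip(X[sel],Y[sel])])
p=np.polyfit(w[:,1],w[:,0],1); res=w[:,0]-np.polyval(p,w[:,1]); g=abs(res)<.004; p=np.polyfit(w[g,1],w[g,0],1)
print('yaw',-np.degrees(np.arctan(p[0])),'inner front x at y=-.044',np.polyval(p,-.044), 'std',res[g].std())
for P in ((152,184),(150,188)): print('flask base',ray(c,P,0).round(3))
plan((0.542,-0.0485,0.12),95)
E
```

```text
7706
yaw 6.795754461969735 inner front x at y=-.044 0.5934906167760283 std 0.0007873733290133621
flask base [0.645 0.468 0.   ]
flask base [0.634 0.472 0.   ]
 t0.2 pos [ 0.1934 -0.5941  0.2221] yaw 18.0 w 0.0868 gf 0.0 F [-0.5 -0.2 -0.9]
 turn -0.855  dx 2.566 dy 1.974 dz 0.510 (at yaw 95.0)
```

```bash
python3 -m crank '0 0 0 -0.0855 -0.31;0 0 0 -0.0855 -0.31;0 0 0 -0.0855 -0.31;0 0 0 -0.0855 -0.31;0 0 0 -0.0855 -0.31;0 0 0 -0.0855 -0.31;0 0 0 -0.0855 -0.31;0 0 0 -0.0855 -0.31;0 0 0 -0.0855 -0.31;0 0 0 -0.0855 -0.31' 20
python3 -m crank '0.18 0.14 0 0 -0.31;0.18 0.14 0 0 -0.31;0.18 0.14 0 0 -0.31;0.18 0.14 0 0 -0.31;0.18 0.14 0 0 -0.31;0.18 0.14 0 0 -0.31;0.18 0.14 0 0 -0.31;0.18 0.14 0 0 -0.31;0.18 0.14 0 0 -0.31;0.18 0.14 0 0 -0.31'
python3 -c "
from h import *
plan((0.542,-0.0485,0.12),95)"
```

```text
time: 1.2
ee_pos: [0.1935, -0.5942, 0.2223]
eef_rot: [0.674, 0.739, 0.0, -0.0]
ft_force: [0.1, 0.7, -0.3]
width: 0.0308
grip_force: 0.0
time: 2.2
ee_pos: [0.4418, -0.2097, 0.2227]
eef_rot: [0.676, 0.737, -0.0, 0.0]
ft_force: [1.2, -1.2, -0.3]
width: 0.03
grip_force: 0.0
 t2.2 pos [ 0.4418 -0.2097  0.2227] yaw 95.0 w 0.0300 gf 0.0 F [ 1.2 -1.2 -0.3]
 turn -0.000  dx 0.759 dy 0.569 dz 0.514 (at yaw 95.0)
```

```bash
python3 -m crank '0.18 0.14 0 0 -0.31;0.18 0.14 0 0 -0.31;0.18 0.14 0 0 -0.31;0.1 0.08 0 0 -0.31;0 0 0.2 0 -0.31;0 0 0.2 0 -0.31;0 0 0.1 0 -0.31;0 0 0 0 -0.31;0 0 0 0 -0.31'
python3 - <<'E'
from h import *
plan((0.542,-0.0485,0.006),95)
c=cams.camera('top'); cv2.imwrite('pics/p1.png',cv2.resize(c['img'][90:300,230:440],None,fx=2.8,fy=2.8))
E
```

```text
time: 3.1
ee_pos: [0.5299, -0.075, 0.1232]
eef_rot: [0.676, 0.737, 0.0, 0.0]
ft_force: [0.9, 0.3, 0.6]
width: 0.0299
grip_force: 0.0
 t3.1 pos [ 0.5299 -0.075   0.1232] yaw 95.0 w 0.0299 gf 0.0 F [0.9 0.3 0.6]
 turn -0.000  dx 0.127 dy 0.072 dz 0.586 (at yaw 95.0)
```

View pics/p1.png

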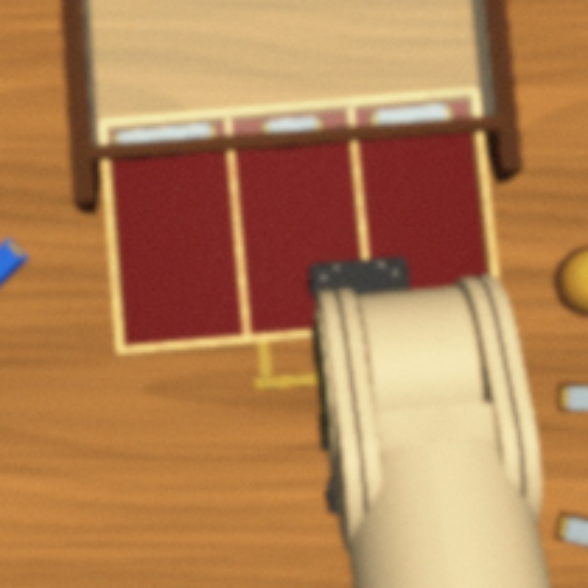

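The gripper hovers just short of the bar (bar left part at crop (285,380), i.e. about (332,226)); the tray and harmonicas are unchanged. I'll descend onto the bar and pinch it.

```bash
python3 -m crank '0.127 0.077 0 0 -0.31;0 0 0.2 0 -0.31;0 0 0.2 0 -0.31;0 0 0.1 0 -0.31;0 0 0.06 0 -0.31;0 0 0.02 0 -0.31;0 0 0 0 -0.31;0 0 0 0 -0.31' && python3 -m crank '0 0 0 0 -1;0 0 0 0 -1;0 0 0 0 -1;0 0 0 0 -1;0 0 0 0 -1' 30
python3 -c "
from h import *
plan((0.542,-0.0485,0.006),95)"
```

```text
time: 3.95
ee_pos: [0.5439, -0.0486, 0.008]
eef_rot: [0.676, 0.737, 0.001, 0.001]
ft_force: [-0.2, 0.6, -0.1]
width: 0.0297
grip_force: 0.0
time: 4.45
ee_pos: [0.5414, -0.0488, 0.0065]
eef_rot: [0.676, 0.737, -0.001, -0.001]
ft_force: [-7.5, -0.6, 7.0]
width: 0.0094
grip_force: 30.3
 t4.5 pos [ 0.5414 -0.0488  0.0065] yaw 95.0 w 0.0094 gf 30.3 F [-7.5 -0.6  7. ]
 turn -0.000  dx 0.001 dy 0.003 dz 0.003 (at yaw 95.0)
```

```bash
python3 -m crank '0 -0.02 0 0 -1;0 -0.03 0 0 -1;0 -0.04 0 0 -1;0 -0.04 0 0 -1;0 -0.04 0 0 -1;0 -0.04 0 0 -1;0 -0.03 0 0 -1;0 -0.01 0 0 -1;0 0 0 0 -1;0 0 0 0 -1' && python3 -m crank '0 0 0 0 -0.31;0 0 0 0 -0.31;0 0 0 0 -0.31;0 0 -0.1 0 -0.31;0 0 -0.2 0 -0.31;0 0 -0.25 0 -0.31;0 0 -0.25 0 -0.31;0 0 -0.2 0 -0.31;0 0 0 0 -0.31'
```

```text
time: 5.45
ee_pos: [0.4924, -0.0531, 0.0066]
eef_rot: [0.676, 0.737, -0.001, -0.0]
ft_force: [-4.3, -0.4, 4.9]
width: 0.0098
grip_force: 30.0
time: 6.35
ee_pos: [0.4958, -0.0527, 0.2121]
eef_rot: [0.676, 0.737, 0.002, 0.004]
ft_force: [0.3, -0.2, -0.9]
width: 0.0299
grip_force: 0.0
```

```bash
python3 -c "
from h import *
plan((0.3987,-0.3033,0.12),76.7)"
```

```text
t6.3 pos [ 0.4958 -0.0527  0.2121] yaw 95.0 w 0.0299 gf 0.0 F [ 0.3 -0.2 -0.9]
 turn 0.203  dx -1.331 dy -0.184 dz 0.461 (at yaw 76.7)
```

```bash
python3 -m crank '0 0 0 0.07 0.3;0 0 0 0.07 0.3;0 0 0 0.063 0.3;-0.22 -0.03 0 0 0.3;-0.22 -0.03 0 0 0.3;-0.22 -0.03 0 0 0.3;-0.22 -0.03 0 0 0.3;-0.22 -0.03 0 0 0.3;-0.22 -0.03 0 0 0.3;0 0 0 0 0.3'
python3 - <<'E'
from h import *
c=cams.camera('top'); cv2.imwrite('pics/p2.png',cv2.resize(c['img'][60:300,160:520],None,fx=2.2,fy=2.2))
for o in harps(c,box=(150,140,520,300)): print(o[0],np.round(o[1:],1))
plan((0.3987,-0.3033,0.02),76.7)
E
```

```text
time: 7.35
ee_pos: [0.3938, -0.3071, 0.2056]
eef_rot: [0.787, 0.617, -0.001, -0.0]
ft_force: [0.3, -0.1, -0.3]
width: 0.0561
grip_force: 0.0
[469. 294.] [ 363.4 -376.8  -12.4   81.9    8.6]
[440. 280.] [ 398.7 -303.3   76.7   45.9   23.2]
[200. 278.] [398.4 321.4 -71.   45.6  22.9]
[445. 232.] [ 524.2 -317.7  -89.4   63.8   21. ]
[209. 227.] [529.2 304.5 -89.4  63.6  23.6]
[477. 224.] [ 545.6 -403.5  -71.2   65.2   23.2]
[175. 218.] [553.  394.8 -83.6  85.5  23.4]
[156. 183.] [646.6 449.2 -12.   43.2  17.8]
[290. 156.] [722.3  93.9 -84.   88.7  25.1]
[337. 153.] [731.8 -29.8 -84.   46.8  25.4]
[379. 150.] [ 743.1 -144.3  -83.5   66.1   25.5]
 t7.4 pos [ 0.3956 -0.304   0.2057] yaw 76.4 w 0.0566 gf 0.0 F [ 0.2  0.7 -0.4]
 turn -0.003  dx 0.007 dy 0.014 dz 0.929 (at yaw 76.7)
```

View pics/p2.png

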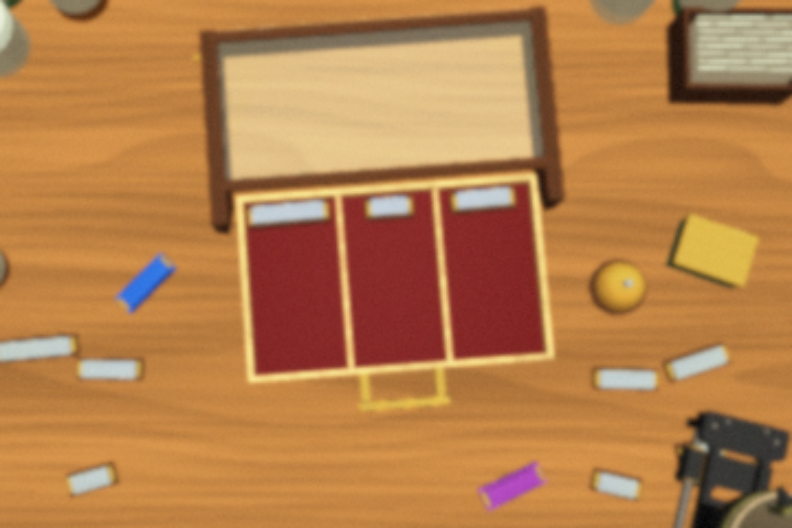

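The tray is drawn out with all three references exposed at crop (289,212), (390,206) and (484,198): long, short, mid. The rim corners are at crop (236,198), (536,174), (250,380), (551,357). Bell and tin are untouched.

```bash
cat > tr.py <<'E'
import numpy as np, sys
from h import ray
def kabsch(A,B):
    a,b=A.mean(0),B.mean(0); H=(A-a).T@(B-b); th=np.arctan2(H[0,1]-H[1,0],H[0,0]+H[1,1])
    Rm=np.array([[np.cos(th),-np.sin(th)],[np.sin(th),np.cos(th)]]); return b-Rm@a,th,Rm
E
python3 - <<'E'
from h import *; from tr import kabsch
c=cams.camera('top')
B=np.array([ray(c,(160+u/2.2,60+v/2.2),.026)[:2] for u,v in((236,198),(536,174),(250,380),(551,357))])
A=np.array([[.112,.182],[.112,-.182],[-.112,.182],[-.112,-.182]])
t,th,Rm=kabsch(A,B); print('tray',t,np.degrees(th)); print('resid',((B-(A@Rm.T+t))*1000).round(1).tolist())
for o in harps(c,z=.025,box=(260,140,400,170)):
    print('ref',np.round(Rm.T@(np.array(o[1:3])/1000-t),4),o[3])
for r,y in((0,.119),(1,0),(2,-.119)):
    for x in(.036,-.014,-.064): print(r,x,(Rm@[x,y]+t).round(4))
E
python3 -m crank '0.008 0.016 0.2 0 0.3;0 0 0.2 0 0.3;0 0 0.2 0 0.3;0 0 0.2 0 0.3;0 0 0.1 0 0.3;0 0 0.07 0 0.3;0 0 0.03 0 0.3;0 0 0 0 0.3;0 0 0 0 0.3'
```

```text
tray [ 0.64322697 -0.03630924] 5.107679137934559
resid [[-2.1, 0.1], [-0.4, -1.1], [1.8, -1.8], [0.7, 2.7]]
ref [0.0891 0.1222] -84.03860712051392
ref [ 0.0875 -0.0011] -83.4976716041565
ref [ 0.0884 -0.1155] -83.52023315429688
0 0.036 [0.6685 0.0854]
0 -0.014 [0.6187 0.081 ]
0 -0.064 [0.5689 0.0765]
1 0.036 [ 0.6791 -0.0331]
1 -0.014 [ 0.6293 -0.0376]
1 -0.064 [ 0.5795 -0.042 ]
2 0.036 [ 0.6897 -0.1516]
2 -0.014 [ 0.6399 -0.1561]
2 -0.064 [ 0.5901 -0.1605]
time: 8.35
ee_pos: [0.4016, -0.3009, 0.0076]
eef_rot: [0.784, 0.621, 0.0, 0.001]
ft_force: [0.0, 0.1, 0.1]
width: 0.0564
grip_force: 0.0
```

```bash
python3 -m crank '-0.012 -0.01 0.015 0 0.3;0 0 0 0 -1;0 0 0 0 -1;0 0 0 0 -1;0 0 0 0 -1;0 0 0 0 -1;0 0 -0.1 0 -1;0 0 -0.2 0 -1;0 0 -0.2 0 -1;0 0 0 0 -1' 30
python3 -c "
from h import *
plan((0.679,-0.0335,0.12),96)"
```

```text
time: 9.35
ee_pos: [0.401, -0.3042, 0.1086]
eef_rot: [0.784, 0.621, 0.001, 0.004]
ft_force: [1.2, -1.0, 0.1]
width: 0.0265
grip_force: 30.0
 t9.3 pos [ 0.401  -0.3042  0.1086] yaw 76.7 w 0.0265 gf 30.0 F [ 1.2 -1.   0.1]
 turn -0.214  dx 1.201 dy 1.524 dz -0.057 (at yaw 96.0)
```

```bash
python3 -m crank '0 0 -0.05 -0.07 -1;0 0 0 -0.07 -1;0 0 0 -0.074 -1;0.15 0.19 0 0 -1;0.15 0.19 0 0 -1;0.15 0.19 0 0 -1;0.15 0.19 0 0 -1;0.15 0.19 0 0 -1;0.15 0.19 0 0 -1;0.15 0.19 0 0 -1' && python3 -m crank '0.15 0.19 0 0 -1;0 0 0 0 -1;0 0 0 0 -1'
python3 -c "
from h import *
plan((0.679,-0.0335,0.012),96)"
```

```text
time: 10.35
ee_pos: [0.6419, -0.0647, 0.1127]
eef_rot: [0.669, 0.743, -0.0, -0.0]
ft_force: [-0.1, 0.3, 1.1]
width: 0.0268
grip_force: 30.0
time: 10.65
ee_pos: [0.6755, -0.0305, 0.1121]
eef_rot: [0.668, 0.744, -0.0, -0.001]
ft_force: [0.1, -1.1, -0.6]
width: 0.0267
grip_force: 30.0
 t10.7 pos [ 0.6755 -0.0305  0.1121] yaw 96.1 w 0.0267 gf 30.0 F [ 0.1 -1.1 -0.6]
 turn 0.001  dx -0.017 dy 0.016 dz 0.501 (at yaw 96.0)
```

```bash
python3 -m crank '-0.016 0.014 0.15 0 -1;0 0 0.15 0 -1;0 0 0.1 0 -1;0 0 0.06 0 -1;0 0 0.025 0 -1;0 0 0.017 0 -1;0 0 0 0 -1;0 0 0 0 -1' && python3 -m crank '0 0 0 0 -0.15;0 0 0 0 -0.15;0 0 0 0 -0.15;0 0 -0.05 0 -0.15;0 0 -0.2 0 -0.15;0 0 -0.25 0 -0.15;0 0 0 0 0.3'
python3 -c "
from h import *
plan((0.4391,-0.4058,0.12),101.7)"
```

```text
time: 11.45
ee_pos: [0.6793, -0.0352, 0.0142]
eef_rot: [0.669, 0.743, 0.0, 0.001]
ft_force: [0.8, -0.6, -0.4]
width: 0.0262
grip_force: 30.0
time: 12.15
ee_pos: [0.6827, -0.0343, 0.1218]
eef_rot: [0.669, 0.743, 0.004, 0.004]
ft_force: [0.2, 0.5, 0.7]
width: 0.04
grip_force: 0.0
 t12.2 pos [ 0.6827 -0.0343  0.1218] yaw 96.0 w 0.0400 gf 0.0 F [0.2 0.5 0.7]
 turn -0.064  dx -1.572 dy -1.569 dz 0.009 (at yaw 101.7)
```

```bash
python3 -m crank '0 0 0 -0.064 0.3;-0.175 -0.175 0 0 0.3;-0.175 -0.175 0 0 0.3;-0.175 -0.175 0 0 0.3;-0.175 -0.175 0 0 0.3;-0.175 -0.175 0 0 0.3;-0.175 -0.175 0 0 0.3;-0.175 -0.175 0 0 0.3;-0.175 -0.175 0 0 0.3;-0.17 -0.17 0 0 0.3' && python3 -m crank '0 0 0 0 0.3;0 0 0 0 0.3'
cat > look.py <<'E'
from h import *
c=cams.camera('top')
for o in harps(c,box=(150,140,520,300)): print(o[0],np.round(o[1:],1))
E
python3 look.py
python3 -c "
from h import *
plan((0.4391,-0.4058,0.005),101.7)"
```

```text
time: 13.15
ee_pos: [0.434, -0.4082, 0.1142]
eef_rot: [0.631, 0.776, -0.0, 0.001]
ft_force: [-0.3, -0.7, 0.1]
width: 0.0566
grip_force: 0.0
time: 13.35
ee_pos: [0.4346, -0.4074, 0.1137]
eef_rot: [0.632, 0.775, -0.0, 0.0]
ft_force: [0.9, 1.4, 0.3]
width: 0.0566
grip_force: 0.0
[200. 278.] [398.5 321.5 -73.5  45.6  23.1]
[479. 265.] [ 439.1 -405.8  -78.3   45.6   23.2]
[445. 232.] [ 524.2 -317.7  -89.4   63.8   21. ]
[209. 227.] [529.2 304.5 -89.4  63.6  23.6]
[477. 224.] [ 545.6 -403.5  -71.2   65.2   23.2]
[175. 218.] [552.9 394.8 -84.1  85.4  23.5]
[154. 184.] [645.6 452.8 -20.8  49.5  25.3]
[339. 172.] [680.1 -36.1 -84.1  46.   25.9]
[290. 156.] [722.3  93.8 -84.5  88.7  25.3]
[337. 153.] [731.9 -29.8 -84.5  46.7  25.5]
[379. 150.] [ 742.9 -144.5  -83.5   65.8   25.2]
 t13.4 pos [ 0.4358 -0.406   0.1137] yaw 101.7 w 0.0563 gf 0.0 F [ 0.9  0.2 -0.3]
 turn 0.000  dx -0.003 dy 0.016 dz 0.544 (at yaw 101.7)
```

```bash
python3 -m crank '0 0.016 0.15 0 0.3;0 0 0.15 0 0.3;0 0 0.12 0 0.3;0 0 0.08 0 0.3;0 0 0.04 0 0.3;0 0 0.004 0 0.3;0 0 0 0 0.3;0 0 0 0 0.3' && python3 -m crank '0 0 0 0 -1;0 0 0 0 -1;0 0 0 0 -1;0 0 0 0 -1;0 0 0 0 -1;0 0 -0.1 0 -1;0 0 -0.2 0 -1;0 0 -0.23 0 -1;0 0 0 0 -1;0 0 0 0 -1' 30
python3 -c "
from h import *
plan((0.6293,-0.0365,0.12),96)"
```

```text
time: 14.2
ee_pos: [0.4391, -0.4062, 0.0056]
eef_rot: [0.631, 0.776, -0.0, 0.001]
ft_force: [-0.0, -0.4, -0.2]
width: 0.0566
grip_force: 0.0
time: 15.2
ee_pos: [0.4387, -0.4062, 0.1113]
eef_rot: [0.631, 0.776, -0.0, 0.001]
ft_force: [-0.1, -0.5, -1.4]
width: 0.0269
grip_force: 30.0
 t15.2 pos [ 0.4387 -0.4062  0.1113] yaw 101.7 w 0.0269 gf 30.0 F [-0.1 -0.5 -1.4]
 turn 0.064  dx 1.739 dy 1.141 dz -0.043 (at yaw 96.0)
```

```bash
python3 -m crank '0 0 -0.04 0.064 -1;0.19 0.125 0 0 -1;0.19 0.125 0 0 -1;0.19 0.125 0 0 -1;0.19 0.125 0 0 -1;0.19 0.125 0 0 -1;0.19 0.125 0 0 -1;0.19 0.125 0 0 -1;0.19 0.125 0 0 -1;0.19 0.125 0 0 -1' && python3 -m crank '0.03 0.016 0 0 -1;0 0 0 0 -1;0 0 0 0 -1'
python3 -c "
from h import *
plan((0.6293,-0.0365,0.012),96)"
```

```text
time: 16.2
ee_pos: [0.6262, -0.0406, 0.1165]
eef_rot: [0.669, 0.743, -0.001, -0.001]
ft_force: [1.2, -0.5, 0.2]
width: 0.0267
grip_force: 30.0
time: 16.5
ee_pos: [0.6282, -0.0373, 0.117]
eef_rot: [0.67, 0.743, -0.001, -0.001]
ft_force: [-0.1, -0.7, -0.9]
width: 0.0266
grip_force: 30.0
 t16.5 pos [ 0.6282 -0.0373  0.117 ] yaw 95.9 w 0.0266 gf 30.0 F [-0.1 -0.7 -0.9]
 turn -0.001  dx 0.003 dy 0.006 dz 0.525 (at yaw 96.0)
```

Next after this: the right-hand mid at (524,-318), yaw 90.6.

```bash
python3 -m crank '0 0.005 0.15 0 -1;0 0 0.15 0 -1;0 0 0.1 0 -1;0 0 0.07 0 -1;0 0 0.035 0 -1;0 0 0.022 0 -1;0 0 0 0 -1;0 0 0 0 -1' && python3 -m crank '0 0 0 0 -0.15;0 0 0 0 -0.15;0 0 0 0 -0.15;0 0 -0.05 0 -0.15;0 0 -0.2 0 -0.15;0 0 -0.25 0 -0.15;0 0 0 0 0.3'
python3 -c "
from h import *
plan((0.5242,-0.3177,0.12),90.6)"
```

```text
time: 17.3
ee_pos: [0.6306, -0.0359, 0.0138]
eef_rot: [0.669, 0.743, 0.0, 0.001]
ft_force: [0.5, 0.7, 0.3]
width: 0.0266
grip_force: 30.0
time: 18.0
ee_pos: [0.6339, -0.035, 0.1209]
eef_rot: [0.669, 0.743, 0.003, 0.004]
ft_force: [0.6, -0.1, 0.5]
width: 0.0396
grip_force: 0.0
 t18.0 pos [ 0.6339 -0.035   0.1209] yaw 96.0 w 0.0396 gf 0.0 F [ 0.6 -0.1  0.5]
 turn 0.060  dx -1.407 dy -0.563 dz 0.005 (at yaw 90.6)
```

```bash
python3 -m crank '0 0 0 0.06 0.3;-0.2 -0.08 0 0 0.3;-0.2 -0.08 0 0 0.3;-0.2 -0.08 0 0 0.3;-0.2 -0.08 0 0 0.3;-0.2 -0.08 0 0 0.3;-0.2 -0.08 0 0 0.3;-0.2 -0.08 0 0 0.3;0 0 0 0 0.3;0 0 0 0 0.3'
python3 look.py
python3 -c "
from h import *
plan((0.5242,-0.3177,0.005),90.6)"
```

```text
time: 19.0
ee_pos: [0.5205, -0.318, 0.1135]
eef_rot: [0.704, 0.71, 0.0, 0.0]
ft_force: [-0.5, 0.9, 0.4]
width: 0.0564
grip_force: 0.0
[200. 278.] [398.5 321.5 -73.5  45.6  23.1]
[209. 227.] [529.2 304.5 -89.4  63.6  23.6]
[450. 233.] [ 520.2 -319.6    1.    76.2   67.6]
[175. 218.] [552.9 394.8 -84.1  85.4  23.5]
[339. 190.] [631.1 -35.8 -89.3  45.3  24.1]
[156. 182.] [648.6 449.   -5.8  45.7  19.1]
[339. 172.] [680.3 -36.7 -84.1  44.9  25.7]
[290. 156.] [722.3  93.8 -84.5  88.7  25.3]
[337. 153.] [731.  -29.7 -89.3  45.7  24.5]
[379. 150.] [ 743.1 -144.5  -83.5   65.8   25.5]
 t19.1 pos [ 0.5213 -0.3164  0.1135] yaw 90.6 w 0.0566 gf 0.0 F [ 0.3 -0.1  0. ]
 turn -0.000  dx -0.007 dy 0.014 dz 0.543 (at yaw 90.6)
```

```bash
python3 -m crank '0 0.014 0.15 0 0.3;0 0 0.15 0 0.3;0 0 0.12 0 0.3;0 0 0.08 0 0.3;0 0 0.04 0 0.3;0 0 0.004 0 0.3;0 0 0 0 0.3;0 0 0 0 0.3' && python3 -m crank '0 0 0 0 -1;0 0 0 0 -1;0 0 0 0 -1;0 0 0 0 -1;0 0 0 0 -1;0 0 -0.1 0 -1;0 0 -0.2 0 -1;0 0 -0.23 0 -1;0 0 0 0 -1;0 0 0 0 -1' 30
python3 -c "
from h import *
plan((0.6897,-0.1520,0.12),96)"
```

```text
time: 19.85
ee_pos: [0.5245, -0.3172, 0.0054]
eef_rot: [0.704, 0.711, 0.0, 0.001]
ft_force: [0.4, -0.1, 1.1]
width: 0.0566
grip_force: 0.0
time: 20.85
ee_pos: [0.5241, -0.3172, 0.1111]
eef_rot: [0.704, 0.711, 0.0, 0.001]
ft_force: [0.5, 0.7, -2.4]
width: 0.0265
grip_force: 30.0
 t20.9 pos [ 0.5241 -0.3172  0.1111] yaw 90.6 w 0.0265 gf 30.0 F [ 0.5  0.7 -2.4]
 turn -0.060  dx 0.735 dy 0.910 dz -0.044 (at yaw 96.0)
```

```bash
python3 -m crank '0 0 -0.04 -0.06 -1;0.147 0.182 0 0 -1;0.147 0.182 0 0 -1;0.147 0.182 0 0 -1;0.147 0.182 0 0 -1;0.147 0.182 0 0 -1;0 0 0 0 -1;0 0 0 0 -1'
python3 -c "
from h import *
plan((0.6897,-0.1520,0.012),96)"
```

```text
time: 21.65
ee_pos: [0.6891, -0.1497, 0.1157]
eef_rot: [0.668, 0.744, -0.001, -0.002]
ft_force: [0.2, -1.2, -1.6]
width: 0.0264
grip_force: 30.0
 t21.6 pos [ 0.6891 -0.1497  0.1157] yaw 96.1 w 0.0264 gf 30.0 F [ 0.2 -1.2 -1.6]
 turn 0.002  dx -0.012 dy 0.002 dz 0.519 (at yaw 96.0)
```

```bash
python3 -m crank '-0.01 0 0.15 0 -1;0 0 0.15 0 -1;0 0 0.1 0 -1;0 0 0.07 0 -1;0 0 0.032 0 -1;0 0 0.018 0 -1;0 0 0 0 -1;0 0 0 0 -1' && python3 -m crank '0 0 0 0 -0.15;0 0 0 0 -0.15;0 0 0 0 -0.15;0 0 -0.05 0 -0.15;0 0 -0.2 0 -0.15;0 0 -0.25 0 -0.15;0 0 0 0 0.3'
python3 look.py | grep -E '^\[4'
python3 -c "
from h import *
plan((0.5456,-0.4035,0.12),108.8)"
```

```text
time: 22.45
ee_pos: [0.6902, -0.1538, 0.0152]
eef_rot: [0.669, 0.743, 0.0, 0.001]
ft_force: [0.6, -0.3, -0.6]
width: 0.0267
grip_force: 30.0
time: 23.15
ee_pos: [0.6935, -0.1536, 0.1232]
eef_rot: [0.669, 0.743, 0.003, 0.005]
ft_force: [0.7, 0.1, 0.3]
width: 0.0403
grip_force: 0.0
[484. 222.] [ 552.  -422.3  -71.2   25.4   23.2]
 t23.2 pos [ 0.6921 -0.1537  0.1195] yaw 96.0 w 0.0428 gf 0.0 F [ 0.9 -0.4 -0.3]
 turn -0.143  dx -0.947 dy -1.096 dz -0.003 (at yaw 108.8)
```

```bash
python3 -m crank '0 0 0 -0.071 0.3;0 0 0 -0.072 0.3;-0.158 -0.183 0 0 0.3;-0.158 -0.183 0 0 0.3;-0.158 -0.183 0 0 0.3;-0.158 -0.183 0 0 0.3;-0.158 -0.183 0 0 0.3;-0.158 -0.183 0 0 0.3;0 0 0 0 0.3;0 0 0 0 0.3'
python3 look.py
python3 -c "
from h import *
plan((0.5456,-0.4035,0.005),108.8)"
```

```text
time: 24.2
ee_pos: [0.5416, -0.4055, 0.1135]
eef_rot: [0.583, 0.812, -0.0, -0.0]
ft_force: [0.4, 1.6, -0.3]
width: 0.0562
grip_force: 0.0
[200. 278.] [398.5 321.5 -73.5  45.6  23.1]
[209. 227.] [529.2 304.5 -89.4  63.6  23.6]
[477. 224.] [ 545.6 -403.5  -71.2   65.2   23.2]
[175. 218.] [553.2 394.9 -83.6  85.5  23.2]
[339. 190.] [631.1 -35.8 -89.3  45.3  24.1]
[339. 172.] [680.2 -36.1 -84.1  46.   25.7]
[383. 169.] [ 691.  -154.7  -84.1   65.7   25.7]
[290. 156.] [722.3  93.9 -84.5  88.9  25.3]
[337. 153.] [731.  -29.7 -89.3  45.7  24.5]
[379. 150.] [ 742.9 -144.5  -83.5   65.8   25.2]
 t24.2 pos [ 0.5429 -0.4036  0.1138] yaw 108.8 w 0.0569 gf 0.0 F [ 1.5  0.3 -0.5]
 turn 0.000  dx -0.004 dy 0.013 dz 0.544 (at yaw 108.8)
```

```bash
python3 -m crank '0 0.013 0.15 0 0.3;0 0 0.15 0 0.3;0 0 0.12 0 0.3;0 0 0.08 0 0.3;0 0 0.04 0 0.3;0 0 0.004 0 0.3;0 0 0 0 0.3;0 0 0 0 0.3' && python3 -m crank '0 0 0 0 -1;0 0 0 0 -1;0 0 0 0 -1;0 0 0 0 -1;0 0 0 0 -1;0 0 -0.1 0 -1;0 0 -0.2 0 -1;0 0 -0.23 0 -1;0 0 0 0 -1;0 0 0 0 -1' 30
python3 -c "
from h import *
plan((0.6399,-0.1555,0.12),96)"
```

```text
time: 25.05
ee_pos: [0.5463, -0.4036, 0.0068]
eef_rot: [0.582, 0.813, 0.0, 0.001]
ft_force: [-0.2, -1.1, -0.0]
width: 0.0564
grip_force: 0.0
time: 26.05
ee_pos: [0.5459, -0.4036, 0.1124]
eef_rot: [0.582, 0.813, -0.0, 0.001]
ft_force: [0.9, -0.1, -1.5]
width: 0.0266
grip_force: 30.0
 t26.1 pos [ 0.5459 -0.4036  0.1124] yaw 108.8 w 0.0266 gf 30.0 F [ 0.9 -0.1 -1.5]
 turn 0.143  dx 1.185 dy 0.597 dz -0.038 (at yaw 96.0)
```

```bash
python3 -m crank '0 0 -0.04 0.072 -1;0 0 0 0.071 -1;0.169 0.085 0 0 -1;0.169 0.085 0 0 -1;0.169 0.085 0 0 -1;0.169 0.085 0 0 -1;0.169 0.085 0 0 -1;0.169 0.085 0 0 -1;0.169 0.087 0 0 -1;0 0 0 0 -1' && python3 -m crank '0 0 0 0 -1'
python3 -c "
from h import *
plan((0.6399,-0.1555,0.012),96)"
```

```text
time: 27.05
ee_pos: [0.6403, -0.1475, 0.1178]
eef_rot: [0.666, 0.746, 0.001, -0.002]
ft_force: [-0.3, 0.7, -1.3]
width: 0.0271
grip_force: 30.0
time: 27.15
ee_pos: [0.639, -0.1543, 0.1177]
eef_rot: [0.668, 0.744, -0.001, -0.001]
ft_force: [0.1, -0.2, -0.9]
width: 0.0264
grip_force: 30.0
 t27.1 pos [ 0.639  -0.1543  0.1177] yaw 96.1 w 0.0264 gf 30.0 F [ 0.1 -0.2 -0.9]
 turn 0.001  dx -0.006 dy 0.004 dz 0.528 (at yaw 96.0)
```

```bash
python3 -m crank '-0.004 0.003 0.15 0 -1;0 0 0.15 0 -1;0 0 0.1 0 -1;0 0 0.07 0 -1;0 0 0.033 0 -1;0 0 0.02 0 -1;0 0 0 0 -1;0 0 0 0 -1' && python3 -m crank '0 0 0 0 -0.15;0 0 0 0 -0.15;0 0 0 0 -0.15;0 0 -0.05 0 -0.15;0 0 -0.2 0 -0.15;0 0 -0.25 0 -0.15;0 0 0 0 0.3'
python3 look.py | grep -E '^\[[12]'
python3 -c "
from h import *
plan((0.5292,0.3045,0.12),90.6)"
```

```text
time: 27.95
ee_pos: [0.6409, -0.1564, 0.0157]
eef_rot: [0.669, 0.743, 0.0, 0.001]
ft_force: [-0.7, 0.5, -0.3]
width: 0.0267
grip_force: 30.0
time: 28.65
ee_pos: [0.6442, -0.1562, 0.1232]
eef_rot: [0.669, 0.743, 0.003, 0.005]
ft_force: [-0.1, -0.1, -0.2]
width: 0.04
grip_force: 0.0
[200. 278.] [398.5 321.5 -73.5  45.6  23.1]
[209. 227.] [529.2 304.5 -89.4  63.6  23.6]
[175. 218.] [552.9 394.8 -84.1  85.4  23.5]
[290. 156.] [722.4  93.9 -84.   88.7  25.4]
 t28.7 pos [ 0.6427 -0.1563  0.1197] yaw 96.0 w 0.0424 gf 0.0 F [-0.  -0.5 -0.7]
 turn 0.060  dx 2.310 dy -0.543 dz -0.002 (at yaw 90.6)
```

```bash
python3 -m crank '0 0 0 0.06 0.3;0.23 -0.054 0 0 0.3;0.23 -0.054 0 0 0.3;0.23 -0.054 0 0 0.3;0.23 -0.054 0 0 0.3;0.23 -0.054 0 0 0.3;0.23 -0.054 0 0 0.3;0.23 -0.054 0 0 0.3;0.23 -0.054 0 0 0.3;0.23 -0.054 0 0 0.3' && python3 -m crank '0.23 -0.054 0 0 0.3;0 0 0 0 0.3;0 0 0 0 0.3'
python3 look.py
python3 -c "
from h import *
plan((0.5292,0.3045,0.005),90.6)"
```

```text
time: 29.7
ee_pos: [0.538, 0.2582, 0.1145]
eef_rot: [0.704, 0.711, -0.0, 0.0]
ft_force: [1.4, 0.5, 0.3]
width: 0.0568
grip_force: 0.0
time: 30.0
ee_pos: [0.5265, 0.304, 0.1143]
eef_rot: [0.702, 0.712, -0.0, -0.0]
ft_force: [0.8, -0.5, -1.6]
width: 0.0562
grip_force: 0.0
[206. 227.] [531.2 304.6   2.   73.7  63.1]
[339. 191.] [631.1 -35.8 -89.3  45.3  24.1]
[384. 187.] [ 641.5 -157.9  -84.1   66.7   25.2]
[339. 172.] [680.9 -36.8 -89.3  42.9  27. ]
[383. 169.] [ 691.  -154.6  -85.5   65.5   25.7]
[290. 156.] [722.5  93.9 -84.5  88.7  25.3]
[337. 153.] [731.  -29.7 -89.3  45.7  24.5]
[379. 150.] [ 742.9 -144.5  -83.5   65.8   25.2]
 t30.1 pos [0.5275 0.3022 0.1142] yaw 90.6 w 0.0567 gf 0.0 F [-0.4 -0.8 -0.2]
 turn -0.000  dx 0.011 dy 0.009 dz 0.546 (at yaw 90.6)
```

```bash
python3 -m crank '0.009 0.01 0.15 0 0.3;0 0 0.15 0 0.3;0 0 0.12 0 0.3;0 0 0.08 0 0.3;0 0 0.04 0 0.3;0 0 0.004 0 0.3;0 0 0 0 0.3;0 0 0 0 0.3' && python3 -m crank '0 0 0 0 -1;0 0 0 0 -1;0 0 0 0 -1;0 0 0 0 -1;0 0 0 0 -1;0 0 -0.1 0 -1;0 0 -0.2 0 -1;0 0 -0.23 0 -1;0 0 0 0 -1;0 0 0 0 -1' 30
python3 -c "
from h import *
plan((0.5905,-0.1590,0.12),96)"
```

```text
time: 30.85
ee_pos: [0.5303, 0.3049, 0.0071]
eef_rot: [0.704, 0.711, 0.001, 0.0]
ft_force: [-0.4, 0.5, 0.0]
width: 0.0564
grip_force: 0.0
time: 31.85
ee_pos: [0.5301, 0.3047, 0.1128]
eef_rot: [0.704, 0.711, 0.001, 0.001]
ft_force: [-0.5, -0.8, -1.3]
width: 0.0267
grip_force: 30.0
 t31.9 pos [0.5301 0.3047 0.1128] yaw 90.6 w 0.0267 gf 30.0 F [-0.5 -0.8 -1.3]
 turn -0.060  dx -2.337 dy 0.058 dz -0.036 (at yaw 96.0)
```

```bash
python3 -m crank '0 0 -0.04 -0.06 -1;-0.233 0.006 0 0 -1;-0.233 0.006 0 0 -1;-0.233 0.006 0 0 -1;-0.233 0.006 0 0 -1;-0.233 0.006 0 0 -1;-0.233 0.006 0 0 -1;-0.233 0.006 0 0 -1;-0.233 0.006 0 0 -1;-0.233 0.006 0 0 -1' && python3 -m crank '-0.237 0.006 0 0 -1;0 0 0 0 -1;0 0 0 0 -1'
python3 -c "
from h import *
plan((0.5905,-0.1590,0.012),96)"
```

```text
time: 32.85
ee_pos: [0.583, -0.1136, 0.1183]
eef_rot: [0.669, 0.743, -0.001, -0.001]
ft_force: [-0.3, 0.9, -0.6]
width: 0.0268
grip_force: 30.0
time: 33.15
ee_pos: [0.5891, -0.1596, 0.118]
eef_rot: [0.67, 0.742, -0.001, -0.001]
ft_force: [0.3, -0.1, 0.0]
width: 0.0266
grip_force: 30.0
 t33.1 pos [ 0.5891 -0.1596  0.118 ] yaw 95.8 w 0.0266 gf 30.0 F [ 0.3 -0.1  0. ]
 turn -0.002  dx 0.002 dy 0.007 dz 0.530 (at yaw 96.0)
```

Next: the left short at (398.5,321.5), yaw 107.5.

```bash
python3 -m crank '0 0.005 0.15 0 -1;0 0 0.15 0 -1;0 0 0.1 0 -1;0 0 0.07 0 -1;0 0 0.033 0 -1;0 0 0.02 0 -1;0 0 0 0 -1;0 0 0 0 -1' && python3 -m crank '0 0 0 0 -0.15;0 0 0 0 -0.15;0 0 0 0 -0.15;0 0 -0.05 0 -0.15;0 0 -0.2 0 -0.15;0 0 -0.25 0 -0.15;0 0 0 0 0.3'
python3 look.py | grep -E '^\[[12]'
python3 -c "
from h import *
plan((0.3985,0.3215,0.12),107.5)"
```

```text
time: 33.95
ee_pos: [0.5918, -0.1584, 0.0162]
eef_rot: [0.669, 0.743, 0.0, 0.001]
ft_force: [0.1, -0.4, -1.0]
width: 0.0267
grip_force: 30.0
time: 34.65
ee_pos: [0.5951, -0.1585, 0.1232]
eef_rot: [0.669, 0.743, 0.002, 0.005]
ft_force: [1.2, 0.1, -0.3]
width: 0.0397
grip_force: 0.0
[200. 278.] [398.5 321.5 -73.5  45.6  23.1]
[175. 218.] [553.  394.8 -84.1  85.4  23.2]
[290. 156.] [722.4  93.9 -84.   88.7  25.4]
 t34.7 pos [ 0.5935 -0.1586  0.1199] yaw 96.0 w 0.0429 gf 0.0 F [ 0.1  1.2 -1.2]
 turn -0.128  dx 2.583 dy -0.208 dz -0.001 (at yaw 107.5)
```

```bash
python3 -m crank '0 0 0 -0.064 0.3;0 0 0 -0.064 0.3;0.235 -0.019 0 0 0.3;0.235 -0.019 0 0 0.3;0.235 -0.019 0 0 0.3;0.235 -0.019 0 0 0.3;0.235 -0.019 0 0 0.3;0.235 -0.019 0 0 0.3;0.235 -0.019 0 0 0.3;0.235 -0.019 0 0 0.3' && python3 -m crank '0.235 -0.019 0 0 0.3;0.235 -0.019 0 0 0.3;0.235 -0.019 0 0 0.3;0 0 0 0 0.3;0 0 0 0 0.3'
python3 look.py
python3 -c "
from h import *
plan((0.3985,0.3215,0.005),107.5)"
```

```text
time: 35.7
ee_pos: [0.4479, 0.1923, 0.1152]
eef_rot: [0.591, 0.806, -0.0, 0.0]
ft_force: [-0.0, 0.3, 0.0]
width: 0.0567
grip_force: 0.0
time: 36.2
ee_pos: [0.3948, 0.3229, 0.115]
eef_rot: [0.59, 0.807, -0.0, -0.0]
ft_force: [0.3, -1.9, 0.5]
width: 0.0566
grip_force: 0.0
[200. 278.] [398.5 321.5 -73.5  45.6  23.1]
[175. 218.] [553.  394.8 -83.6  85.4  23.4]
[385. 206.] [ 592.  -159.4  -84.6   65.6   25.4]
[339. 191.] [631.1 -35.8 -89.3  45.3  24.1]
[384. 187.] [ 641.6 -158.   -84.1   66.4   25.2]
[339. 172.] [680.3 -36.7 -84.1  44.9  25.7]
[383. 169.] [ 691.  -154.6  -85.2   65.5   25.8]
[290. 156.] [722.3  93.8 -84.5  88.7  25.3]
[337. 153.] [731.8 -29.8 -84.   46.8  25.4]
[379. 150.] [ 743.2 -144.5  -83.5   65.8   25.8]
 t36.2 pos [0.3957 0.3216 0.1149] yaw 107.5 w 0.0567 gf 0.0 F [ 0.2 -0.3  0.2]
 turn 0.000  dx -0.005 dy 0.013 dz 0.549 (at yaw 107.5)
```

```bash
python3 -m crank '-0.004 0.013 0.15 0 0.3;0 0 0.15 0 0.3;0 0 0.12 0 0.3;0 0 0.08 0 0.3;0 0 0.04 0 0.3;0 0 0.008 0 0.3;0 0 0 0 0.3;0 0 0 0 0.3' && python3 -m crank '0 0 0 0 -1;0 0 0 0 -1;0 0 0 0 -1;0 0 0 0 -1;0 0 0 0 -1;0 0 -0.1 0 -1;0 0 -0.2 0 -1;0 0 -0.23 0 -1;0 0 0 0 -1;0 0 0 0 -1' 30
python3 -c "
from h import *
plan((0.5800,-0.0410,0.12),96)"
```

```text
time: 37.05
ee_pos: [0.3992, 0.3225, 0.0067]
eef_rot: [0.591, 0.806, 0.001, 0.0]
ft_force: [0.1, 0.3, -0.5]
width: 0.0563
grip_force: 0.0
time: 38.05
ee_pos: [0.3991, 0.3222, 0.1124]
eef_rot: [0.592, 0.806, 0.001, 0.001]
ft_force: [0.3, 0.2, -0.9]
width: 0.0269
grip_force: 29.9
 t38.0 pos [0.3991 0.3222 0.1124] yaw 107.5 w 0.0269 gf 29.9 F [ 0.3  0.2 -0.9]
 turn 0.127  dx -1.900 dy 0.710 dz -0.038 (at yaw 96.0)
```

```bash
python3 -m crank '0 0 -0.04 0.064 -1;0 0 0 0.063 -1;-0.211 0.079 0 0 -1;-0.211 0.079 0 0 -1;-0.211 0.079 0 0 -1;-0.211 0.079 0 0 -1;-0.211 0.079 0 0 -1;-0.211 0.079 0 0 -1;-0.211 0.079 0 0 -1;-0.211 0.079 0 0 -1' && python3 -m crank '-0.211 0.079 0 0 -1;0 0 0 0 -1;0 0 0 0 -1'
python3 -c "
from h import *
plan((0.5800,-0.0410,0.012),96)"
```

```text
time: 39.05
ee_pos: [0.5595, -0.0023, 0.118]
eef_rot: [0.669, 0.744, -0.001, -0.001]
ft_force: [0.2, 1.2, -1.2]
width: 0.0266
grip_force: 29.9
time: 39.35
ee_pos: [0.5793, -0.0414, 0.1177]
eef_rot: [0.669, 0.743, -0.001, -0.001]
ft_force: [-0.4, 0.5, 0.0]
width: 0.0266
grip_force: 29.9
 t39.4 pos [ 0.5793 -0.0414  0.1177] yaw 95.9 w 0.0266 gf 29.9 F [-0.4  0.5  0. ]
 turn -0.001  dx 0.002 dy 0.004 dz 0.529 (at yaw 96.0)
```

```bash
python3 -m crank '0 0.003 0.15 0 -1;0 0 0.15 0 -1;0 0 0.1 0 -1;0 0 0.07 0 -1;0 0 0.033 0 -1;0 0 0.02 0 -1;0 0 0 0 -1;0 0 0 0 -1' && python3 -m crank '0 0 0 0 -0.15;0 0 0 0 -0.15;0 0 0 0 -0.15;0 0 -0.05 0 -0.15;0 0 -0.2 0 -0.15;0 0 -0.25 0 -0.15;0 0 0 0 0.3'
python3 - <<'E'
from h import *
c=cams.camera('side'); print('flask side',ray(c,(304,152),0).round(3)); 
cv2.imwrite('pics/p3.png',cv2.resize(c['img'][90:220,220:420],None,fx=4,fy=4))
c=cams.camera('top')
for o in harps(c): print(o[0],np.round(o[1:],1))
plan((0.5551,0.3749,0.12),96)
E
```

```text
time: 40.15
ee_pos: [0.5813, -0.0404, 0.016]
eef_rot: [0.669, 0.744, 0.0, 0.001]
ft_force: [1.3, -0.2, -0.6]
width: 0.0267
grip_force: 29.9
time: 40.85
ee_pos: [0.5845, -0.0398, 0.1225]
eef_rot: [0.669, 0.744, 0.003, 0.004]
ft_force: [0.5, -0.0, 0.9]
width: 0.04
grip_force: 0.0
flask side [0.649 0.47  0.   ]
[175. 218.] [552.9 394.8 -84.1  85.4  23.5]
 t41.0 pos [ 0.5817 -0.0405  0.1171] yaw 96.1 w 0.0462 gf 0.0 F [ 0.1  0.5 -1. ]
 turn 0.001  dx 2.080 dy 0.085 dz -0.015 (at yaw 96.0)
```

View pics/p3.png

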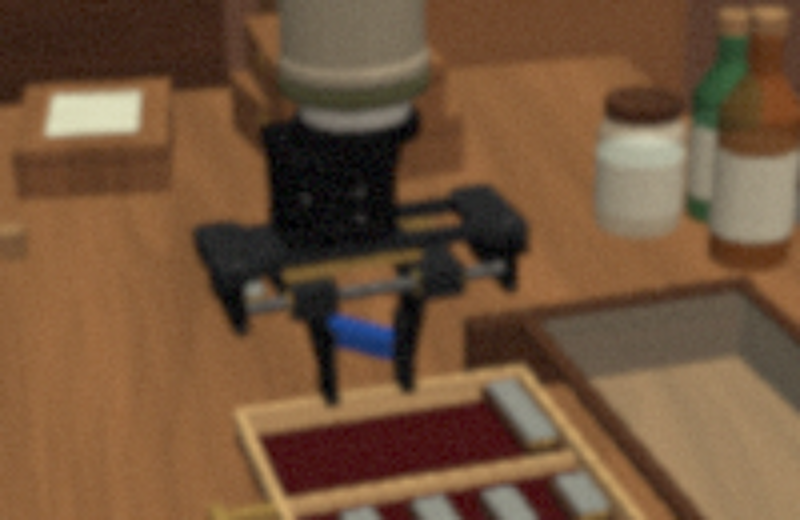

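The gripper body's long side lies along the closing direction, with the fingers just behind the middle row; the flask is hidden behind it. I'll grip the long harmonica 20 mm off-centre, away from the flask.

```bash
python3 -m crank '0.231 0.0095 0 0 0.3;0.231 0.0095 0 0 0.3;0.231 0.0095 0 0 0.3;0.231 0.0095 0 0 0.3;0.231 0.0095 0 0 0.3;0.231 0.0095 0 0 0.3;0.231 0.0095 0 0 0.3;0.231 0.0095 0 0 0.3;0.231 0.0095 0 0 0.3;0 0 0 0 0.3' && python3 -m crank '0 0 0 0 0.3;0 0 0 0 0.3'
python3 - <<'E'
from h import *
c=cams.camera('top'); cv2.imwrite('pics/p4.png',cv2.resize(c['img'][140:290,100:420],None,fx=2.5,fy=2.5))
for o in harps(c,box=(150,140,520,300)): print(o[0],np.round(o[1:],1))
plan((0.5551,0.3749,0.005),96)
E
```

```text
time: 41.95
ee_pos: [0.5489, 0.3826, 0.1139]
eef_rot: [0.665, 0.747, -0.0, -0.003]
ft_force: [-0.7, -0.2, 0.4]
width: 0.0563
grip_force: 0.0
time: 42.15
ee_pos: [0.554, 0.3734, 0.1141]
eef_rot: [0.669, 0.743, -0.001, 0.0]
ft_force: [-0.2, -0.9, 0.2]
width: 0.0567
grip_force: 0.0
[340. 209.] [581.3 -41.1 -83.6  46.2  25.6]
[385. 206.] [ 592.  -159.4  -84.6   65.6   25.4]
[174. 214.] [558.4 396.9  59.7  86.7  58.5]
[339. 190.] [631.1 -35.8 -89.3  45.3  24.1]
[384. 187.] [ 641.6 -158.   -84.1   66.4   25.2]
[339. 172.] [680.  -36.1 -84.5  46.   25.8]
[383. 169.] [ 691.  -154.6  -84.9   65.6   25.7]
[290. 156.] [722.3  93.9 -84.   88.7  25.1]
[336. 153.] [731.  -29.7 -89.3  45.7  24.5]
[379. 150.] [ 742.9 -144.5  -83.5   65.8   25.2]
 t42.2 pos [0.5544 0.373  0.1144] yaw 96.0 w 0.0562 gf 0.0 F [-0.4 -0.   1.5]
 turn -0.000  dx 0.009 dy 0.005 dz 0.547 (at yaw 96.0)
```

View pics/p4.png

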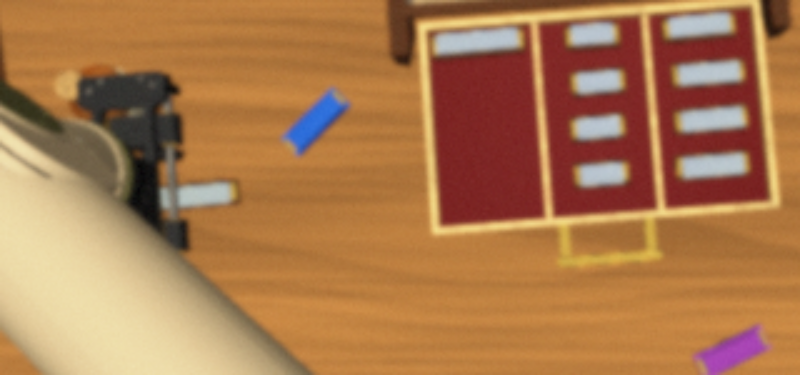

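The crop shows the long harmonica's right end at (235,193) under the open gripper, the tray rows filled cleanly at even spacing, and the flask cap at (68,85) beside the body's block. I'll check that clearance before descending.

Run:
```python
from h import *
c=cams.camera('top')
for n,u,z in(('cap',(68,85),.15),('bodyL top',(80,95),.2),('bodyL',(80,95),.184),('bodyR',(178,95),.184),('bodytopx',(130,75),.184)):
    print(n,ray(c,(100+u[0]/2.5,140+u[1]/2.5),z).round(3))
print(proj(c,(.5544,.373,.114)),proj(c,(.648,.47,.15)),proj(c,(.648,.47,0)))
```

```text
cap [0.649 0.463 0.15 ]
bodyL top [0.633 0.428 0.2  ]
bodyL [0.635 0.436 0.184]
bodyR [0.636 0.348 0.184]
bodytopx [0.654 0.392 0.184]
[169.80248973 215.81519972] [124.26415864 174.46492314] [151.15104794 182.86858732]
```

```bash
python3 -m crank '-0.041 0.005 0.05 0 0.3;0 0 0.15 0 0.3;0 0 0.15 0 0.3;0 0 0.1 0 0.3;0 0 0.06 0 0.3;0 0 0.03 0 0.3;0 0 0.007 0 0.3;0 0 0 0 0.3;0 0 0 0 0.3' && python3 -m crank '0 0 0 0 -1;0 0 0 0 -1;0 0 0 0 -1;0 0 0 0 -1;0 0 0 0 -1;0 0 -0.1 0 -1;0 0 -0.2 0 -1;0 0 -0.23 0 -1;0 0 0 0 -1;0 0 0 0 -1' 40
python3 -c "
from h import *
plan((0.6700,0.0570,0.12),96)"
```

```text
time: 43.15
ee_pos: [0.5562, 0.3671, 0.0068]
eef_rot: [0.669, 0.744, 0.001, 0.0]
ft_force: [0.5, -0.5, 0.6]
width: 0.0565
grip_force: 0.0
time: 44.15
ee_pos: [0.5563, 0.3673, 0.1141]
eef_rot: [0.669, 0.744, 0.001, 0.001]
ft_force: [-1.4, -0.7, -1.9]
width: 0.0263
grip_force: 40.0
 t44.1 pos [0.5563 0.3673 0.1141] yaw 96.1 w 0.0263 gf 40.0 F [-1.4 -0.7 -1.9]
 turn 0.001  dx -1.603 dy 0.403 dz -0.029 (at yaw 96.0)
```

```bash
python3 -m crank '0 0 -0.03 0 -1;-0.2 0.05 0 0 -1;-0.2 0.05 0 0 -1;-0.2 0.05 0 0 -1;-0.2 0.05 0 0 -1;-0.2 0.05 0 0 -1;-0.2 0.05 0 0 -1;-0.2 0.05 0 0 -1;-0.195 0.055 0 0 -1;0 0 0 0 -1' && python3 -m crank '0 0 0 0 -1'
python3 - <<'E'
from h import *
plan((0.671,0.059,0.012),96)
c=cams.camera('side'); cv2.imwrite('pics/p5.png',cv2.resize(c['img'][90:280,220:440],None,fx=3,fy=3))
E
```

```text
time: 45.15
ee_pos: [0.6713, 0.0494, 0.1162]
eef_rot: [0.672, 0.74, -0.002, 0.001]
ft_force: [0.1, -1.0, -1.8]
width: 0.0268
grip_force: 40.0
time: 45.25
ee_pos: [0.6695, 0.0568, 0.1167]
eef_rot: [0.67, 0.743, -0.001, -0.001]
ft_force: [-0.5, 1.8, -1.2]
width: 0.0269
grip_force: 40.0
 t45.2 pos [0.6695 0.0568 0.1167] yaw 95.9 w 0.0269 gf 40.0 F [-0.5  1.8 -1.2]
 turn -0.001  dx 0.010 dy 0.009 dz 0.523 (at yaw 96.0)
```

View pics/p5.png

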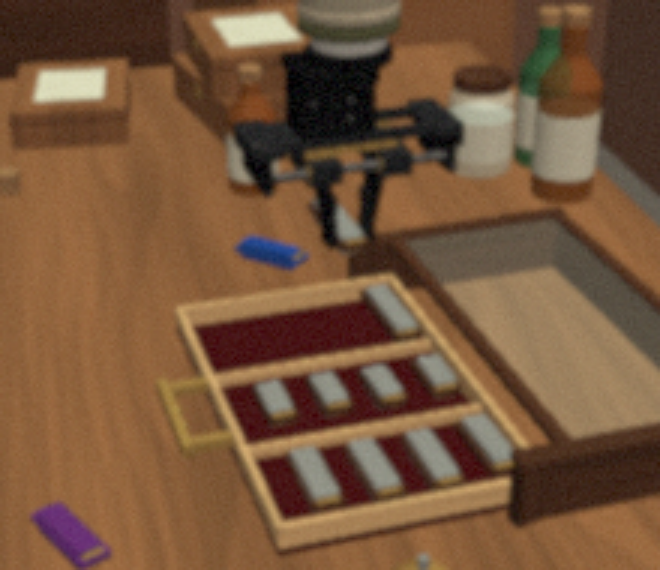

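The long harmonica hangs level in the fingers at (345,225); the six placed ones lie flat in their rows, and the flask at (250,130) still stands. Lowering now.

```bash
python3 -m crank '0.009 0.006 0.15 0 -1;0 0 0.15 0 -1;0 0 0.1 0 -1;0 0 0.07 0 -1;0 0 0.03 0 -1;0 0 0.016 0 -1;0 0 0 0 -1;0 0 0 0 -1' && python3 -m crank '0 0 0 0 -0.15;0 0 0 0 -0.15;0 0 0 0 -0.15;0 0 -0.05 0 -0.15;0 0 -0.2 0 -0.15;0 0 -0.25 0 -0.15;0 0 -0.2 0 -0.31;0 0 0 0 -0.31'
python3 -c "
from h import *
plan((0.4925,-0.0528,0.12),95)"
```

```text
time: 46.1
ee_pos: [0.6715, 0.0603, 0.0156]
eef_rot: [0.669, 0.744, 0.001, 0.001]
ft_force: [0.6, 0.9, -0.8]
width: 0.0267
grip_force: 40.0
time: 46.9
ee_pos: [0.6738, 0.0612, 0.1623]
eef_rot: [0.669, 0.743, 0.004, 0.003]
ft_force: [-0.3, 0.7, -0.3]
width: 0.0313
grip_force: 0.0
 t46.9 pos [0.6738 0.0612 0.1623] yaw 96.1 w 0.0313 gf 0.0 F [-0.3  0.7 -0.3]
 turn 0.012  dx -0.489 dy -0.953 dz 0.212 (at yaw 95.0)
```

```bash
python3 -m crank '-0.095 -0.19 0 0.012 -0.31;-0.1 -0.19 0 0 -0.31;-0.1 -0.19 0 0 -0.31;-0.1 -0.19 0 0 -0.31;-0.095 -0.19 0 0 -0.31;0 0 0.15 0 -0.31;0 0 0.1 0 -0.31;0 0 0 0 -0.31;0 0 0 0 -0.31'
python3 look.py
python3 - <<'E'
from h import *
plan((0.4925,-0.0528,0.006),95)
c=cams.camera('top'); cv2.imwrite('pics/p6.png',cv2.resize(c['img'][100:300,120:520],None,fx=2,fy=2))
E
```

```text
time: 47.8
ee_pos: [0.4908, -0.0544, 0.1052]
eef_rot: [0.675, 0.737, 0.0, -0.0]
ft_force: [-0.1, 0.4, 0.8]
width: 0.0301
grip_force: 0.0
[346. 274.] [412.4 -56.8   6.7  78.2  10.7]
[338. 271.] [421.3 -37.1   7.7  96.6   8.4]
[392. 258.] [ 455.1 -177.1   10.   126.9    9.8]
[365. 247.] [ 484.  -106.6  -84.2   94.3   64.4]
[385. 206.] [ 592.  -159.4  -85.    65.5   25.3]
[339. 190.] [631.1 -35.8 -89.3  45.3  24.1]
[384. 187.] [ 641.6 -158.   -84.1   66.4   25.2]
[292. 176.] [669.5  88.6 -84.1  87.3  26.1]
[339. 172.] [680.1 -36.2 -83.5  46.1  25.5]
[383. 169.] [ 691.  -154.6  -84.9   65.6   25.7]
[290. 156.] [722.3  93.9 -84.   88.7  25.1]
[337. 153.] [732.  -29.8 -84.   46.8  25.1]
[379. 150.] [ 742.9 -144.4  -84.5   65.7   25.4]
 t47.9 pos [ 0.4913 -0.0544  0.1056] yaw 95.0 w 0.0299 gf 0.0 F [-0.1 -0.2 -0.1]
 turn 0.000  dx 0.007 dy 0.007 dz 0.498 (at yaw 95.0)
```

View pics/p6.png

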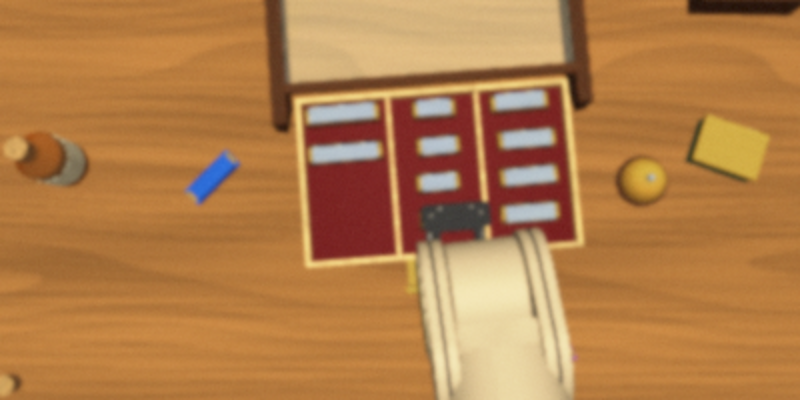

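All seven lie flat and separate in the correct rows: long at (345,152), shorts at (438,145), (438,181) plus one under the wrist, mids at (527,138), (529,175), (530,212). Bell, tin, flask and blue are unmoved. Next I'll grip the pull and push home.

```bash
python3 -m crank '0.005 0.007 0.2 0 -0.31;0 0 0.17 0 -0.31;0 0 0.09 0 -0.31;0 0 0.03 0 -0.31;0 0 0.005 0 -0.31;0 0 0 0 -0.31;0 0 0 0 -1;0 0 0 0 -1;0 0 0 0 -1;0 0 0 0 -1' 30 && python3 -m crank '0 0.01 0 0 -1;0 0.02 0 0 -1;0 0.03 0 0 -1;0 0.035 0 0 -1;0 0.035 0 0 -1;0 0.035 0 0 -1;0 0.035 0 0 -1;0 0.035 0 0 -1;0 0.035 0 0 -1;0 0.035 0 0 -1'
```

```text
time: 48.9
ee_pos: [0.4923, -0.0538, 0.006]
eef_rot: [0.676, 0.737, 0.0, 0.0]
ft_force: [0.6, -1.0, 2.9]
width: 0.0101
grip_force: 30.0
time: 49.9
ee_pos: [0.5484, -0.0493, 0.0056]
eef_rot: [0.676, 0.737, -0.004, -0.003]
ft_force: [-25.5, -3.4, 28.0]
width: 0.0094
grip_force: 29.8
```

```bash
python3 -m crank '0 0 0 0 -1;0 0 0 0 -1;0 0 0 0 -1'
python3 - <<'E'
from h import *
plan((0.6740,-0.036,0.006),95)
c=cams.camera('top'); cv2.imwrite('pics/p7.png',cv2.resize(c['img'][60:240,230:440],None,fx=3.3,fy=3.3))
for o in harps(c,box=(260,100,400,220)): print(o[0],np.round(o[1:],1))
E
```

```text
time: 50.2
ee_pos: [0.5502, -0.0489, 0.0056]
eef_rot: [0.676, 0.737, -0.002, -0.001]
ft_force: [-13.8, -0.9, 14.9]
width: 0.0097
grip_force: 29.9
 t50.2 pos [ 0.5502 -0.0489  0.0056] yaw 95.0 w 0.0097 gf 29.9 F [-13.8  -0.9  14.9]
 turn -0.000  dx 0.010 dy 0.622 dz -0.002 (at yaw 95.0)
[354. 207.] [586.6 -77.7 -73.7  79.9  44.7]
[385. 184.] [ 650.2 -157.6  -84.9   59.3   25.5]
[337. 169.] [689.  -31.9 -82.9  46.1  25.7]
[382. 166.] [ 699.4 -153.2  -84.5   66.5   25.4]
[291. 154.] [727.2  93.5 -84.5  88.8  26. ]
[337. 151.] [738.  -31.5 -82.9  46.3  26.2]
[381. 147.] [ 748.8 -149.3  -89.3   64.8   24.6]
[289. 134.] [781.1  99.  -84.4  91.6  27.4]
[335. 132.] [790.7 -25.2 -84.4  49.6  26.9]
[378. 128.] [ 801.6 -139.8  -84.4   69.2   27.4]
```

View pics/p7.png

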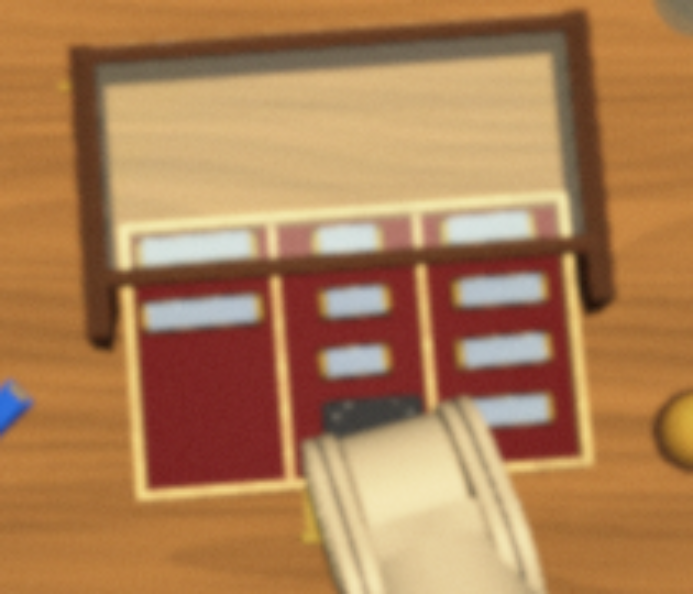

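The tray has moved in about 58 mm without jamming (front corners at crop (140,495) and (590,460), rear edge under the glass), and the harmonicas haven't shifted. The vertical force says I'm pressing the bar down, so I'll raise slightly.

```bash
python3 -m crank '0 0 -0.006 0 -1;0 0 -0.004 0 -1;0 0 0 0 -1;0 0 0 0 -1' && python3 -m crank '0 0.015 0 0 -1;0 0.025 0 0 -1;0 0.03 0 0 -1;0 0.03 0 0 -1'
```

```text
time: 50.65
ee_pos: [0.5518, -0.0484, 0.0069]
eef_rot: [0.676, 0.737, -0.001, -0.001]
ft_force: [-4.5, 0.0, -5.0]
width: 0.0096
grip_force: 30.0
time: 51.05
ee_pos: [0.5728, -0.0466, 0.0074]
eef_rot: [0.676, 0.737, -0.0, -0.0]
ft_force: [-4.6, -0.5, -5.0]
width: 0.0096
grip_force: 30.1
```

```bash
python3 -m crank '0 0.03 0 0 -1;0 0.03 0 0 -1;0 0.03 0 0 -1;0 0.03 0 0 -1;0 0.03 0 0 -1;0 0.03 0 0 -1;0 0.03 0 0 -1;0 0.03 0 0 -1;0 0.03 0 0 -1;0 0.03 0 0 -1' && python3 -m crank '0 0.03 0 0 -1;0 0.03 0 0 -1;0 0.025 0 0 -1;0 0.015 0 0 -1;0 0.01 0 0 -1;0 0 0 0 -1'
```

```text
time: 52.05
ee_pos: [0.6328, -0.0414, 0.0075]
eef_rot: [0.676, 0.737, -0.0, 0.0]
ft_force: [-3.6, -1.7, -5.1]
width: 0.0096
grip_force: 30.1
time: 52.65
ee_pos: [0.6547, -0.0394, 0.0076]
eef_rot: [0.676, 0.737, 0.0, 0.0]
ft_force: [-2.1, -0.7, -5.4]
width: 0.0096
grip_force: 30.2
```

Now creep until the back face stops it.

```bash
python3 -m crank '0 0.01 0 0 -1;0 0.01 0 0 -1;0 0.01 0 0 -1;0 0.01 0 0 -1;0 0.01 0 0 -1' && python3 -m crank '0 0.01 0 0 -1;0 0.01 0 0 -1;0 0.01 0 0 -1'
python3 - <<'E'
from h import *
plan((0.6740,-0.036,0.006),95)
c=cams.camera('side'); cv2.imwrite('pics/p8.png',cv2.resize(c['img'][140:290,280:480],None,fx=4,fy=4))
E
```

```text
time: 53.15
ee_pos: [0.6644, -0.0386, 0.0075]
eef_rot: [0.676, 0.737, -0.0, 0.0]
ft_force: [-4.6, -0.2, -5.2]
width: 0.0095
grip_force: 30.1
time: 53.45
ee_pos: [0.6704, -0.0381, 0.0075]
eef_rot: [0.676, 0.737, -0.0, 0.0]
ft_force: [-5.1, -1.2, -5.3]
width: 0.0097
grip_force: 30.1
 t53.5 pos [ 0.6704 -0.0381  0.0075] yaw 95.0 w 0.0097 gf 30.1 F [-5.1 -1.2 -5.3]
 turn -0.000  dx 0.009 dy 0.019 dz 0.008 (at yaw 95.0)
```

View pics/p8.png

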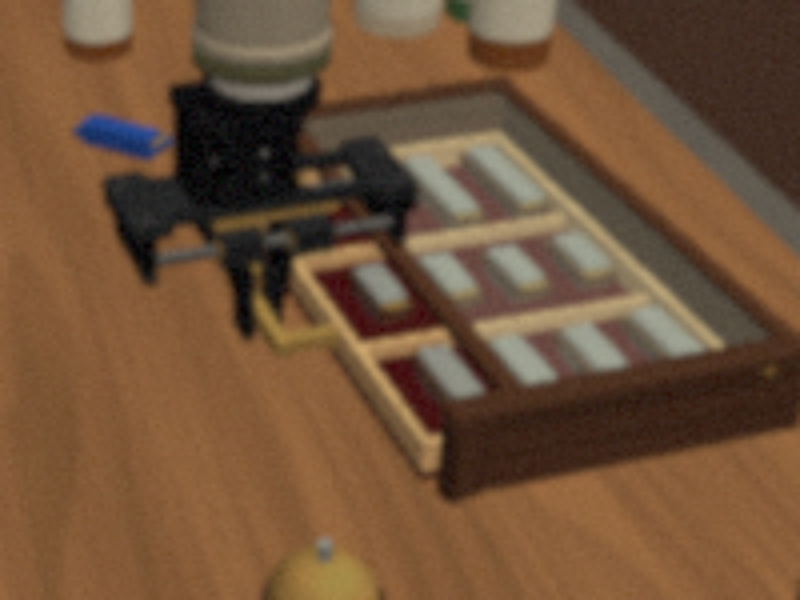

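The tray front still stands proud of the case front (corner at (430,470) against the case corner (455,490)), all the harmonicas flat. I'll keep creeping.

```bash
python3 -m crank '0 0.01 0 0 -1;0 0.01 0 0 -1;0 0.01 0 0 -1' | grep -E 'pos|ft' && python3 -m crank '0 0.01 0 0 -1;0 0.01 0 0 -1' | grep -E 'pos|ft'; python3 -m crank '0 0.01 0 0 -1;0 0.01 0 0 -1' | grep -E 'pos|ft'
```

```text
ee_pos: [0.6762, -0.0377, 0.0075]
ft_force: [-11.4, -4.7, -4.6]
ee_pos: [0.6763, -0.038, 0.0058]
ft_force: [-27.6, -3.0, 8.6]
ee_pos: [0.6762, -0.038, 0.0057]
ft_force: [-49.4, -5.3, 20.9]
```

```bash
python3 -m crank '0 -0.015 0 0 -1;0 -0.015 0 0 -1;0 0 0 0 -1;0 0 0 0 -1' | grep -E 'pos|ft'; python3 -m crank '0 0 0 0 -0.4;0 0 0 0 -0.4;0 0 0 0 -0.4;0 0 0 0 -0.4;0 0 -0.1 0 -0.4;0 0 -0.2 0 -0.4;0 0 -0.2 0 -0.4;0 -0.2 -0.1 0 -0.4;0 -0.2 0 0 -0.4;0 -0.2 0 0 -0.4'; python3 -m crank '0 -0.2 0 0 -0.4;0 -0.1 0 0 -0.4;0 0 0 0 -0.4;0 0 0 0 -0.4' | grep -E 'pos|ft'
python3 - <<'E'
from h import *
c=cams.camera('top'); a=cv2.resize(c['img'][60:200,240:430],None,fx=3,fy=3)
s=cams.camera('side'); b=cv2.resize(s['img'][150:330,280:480],None,fx=4*.79,fy=4*.79)
h=min(len(a),len(b)); o=np.vstack([a,cv2.resize(b,(570,513))[:,:]]); o=cv2.resize(o,(360,590))if 0 else o
cv2.imwrite('pics/p9.png',cv2.resize(o,None,fx=.63,fy=.63,interpolation=cv2.INTER_AREA)); cv2.imwrite('pics/p9a.png',a)
E
```

```text
ee_pos: [0.6763, -0.038, 0.0066]
ft_force: [-12.0, -1.8, -5.1]
time: 55.6
ee_pos: [0.5583, -0.0476, 0.1286]
eef_rot: [0.676, 0.737, 0.001, 0.001]
ft_force: [-0.6, 0.2, -0.6]
width: 0.0261
grip_force: 0.0
ee_pos: [0.4997, -0.0533, 0.1284]
ft_force: [-0.2, -0.5, -0.3]
```

View pics/p9.png

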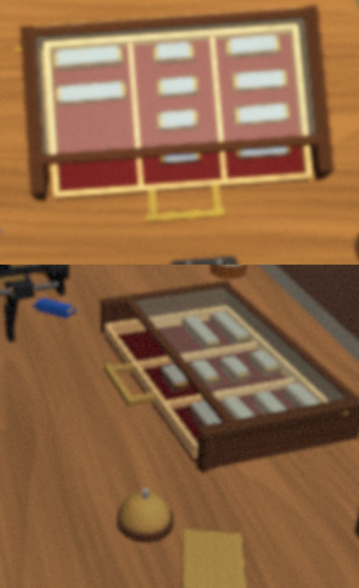

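Run:
```python
from h import *
c=cams.camera('top')
pts={'trayFL':(240+54/.63/3,60+194/.63/3),'trayFR':(240+311/.63/3,60+176/.63/3),'trayRL':(240+44/.63/3,60+44/.63/3),'trayRR':(240+298/.63/3,60+26/.63/3)}
for n,p in pts.items(): print(n,ray(c,p,.026).round(4))
# predicted home tray corners for case (.7162,-.0346,5deg); case front corners bottom/top
for th in(5.,):
    t=np.radians(th); Rm=np.array([[np.cos(t),-np.sin(t)],[np.sin(t),np.cos(t)]])
    for n,x,y,z in(('caseFL',0,.206,.061),('caseFR',0,-.206,.061),('caseFL',0,.206,.0),('caseFR',0,-.206,.0),('caseBL',.236,.206,.061),('caseBR',.236,-.206,.061)):
        P=Rm@[x,y]+[.7162,-.0346]; q=proj(c,(*P,z)); print(n,z,q.round(1),'in crop9a',((q-[240,60])*4).round())
cv2.imwrite('pics/p10.png',cv2.resize(c['img'][60:200,240:430],None,fx=4,fy=4,interpolation=cv2.INTER_CUBIC))
```

```text
trayFL [0.7025 0.1508 0.026 ]
trayFR [ 0.7325 -0.2108  0.026 ]
trayRL [0.9196 0.1702 0.026 ]
trayRR [ 0.9512 -0.1939  0.026 ]
caseFL 0.061 [259.1 161.7] in crop9a [ 76. 407.]
caseFR 0.061 [418.6 149.9] in crop9a [714. 359.]
caseFL 0.0 [262.5 165.8] in crop9a [ 90. 423.]
caseFR 0.0 [413.2 154.6] in crop9a [693. 378.]
caseBL 0.061 [253.5  73.1] in crop9a [54. 52.]
caseBR 0.061 [409.8  61.9] in crop9a [679.   8.]
```

View pics/p10.png

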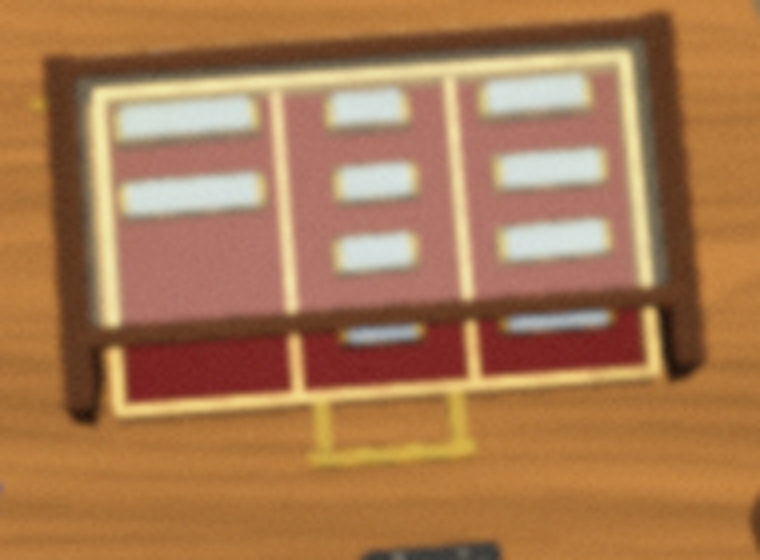

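The case's rear wall is against the tray's rear rim within parallax, the tray is square to the case, and the front corners at (115,416) and (658,378) lie on the case's front line from (83,418) to (690,373). As a last check, I'll compare the bar with where it was at the hard stop.

Run:
```python
from h import *
c=cams.camera('top'); hsv=cv2.cvtColor(c['img'],cv2.COLOR_BGR2HSV).astype(int)
q=proj(c,(.6763,-.038,.028)); print('bar at stop',q.round(1),'in crop',((q-[240,60])*4).round())
print(ray(c,(240+393/4,60+455/4),.028).round(4))
p=harps(c,box=(255,60,410,150))
for o in p: print(o[0],np.round(o[1:],1))
# felt/front rim line vs case prediction earlier: tray shift from references  (start: tray .6432,-.0363)
```

```text
bar at stop [339.6 173.1] in crop [399. 452.]
[ 0.6746 -0.0343  0.028 ]
[335. 143.] [759.6 -25.4 -89.3  43.1  10.9]
[379. 140.] [ 770.  -143.9  -84.8   65.3   13.2]
[334. 123.] [815.7 -21.3 -84.   48.9  28. ]
[378. 120.] [ 825.6 -142.4  -84.    69.5   27.8]
[288. 108.] [854.  104.1 -84.4  90.8  28.4]
[334. 105.] [864.5 -21.8 -89.3  48.9  27.9]
[377. 102.] [ 875.4 -139.7  -85.1   68.8   28. ]
[286.  89.] [907.2 109.9 -83.9  90.7  29.5]
[331.  86.] [916.1 -14.1 -83.9  49.7  29.5]
[373.  83.] [ 927.2 -129.1  -85.3   68.8   29.8]
```

The bar agrees within 2 mm with the hard-stop position, so the tray is home and released. Handing in.

```bash
python3 -c "
from bench import workorder
print(workorder.close_job())"
```

```text
the job is handed in; nothing more can be done
None
```

All seven harmonicas lie flat in their matching rows, and the tray is pushed home against its stop, released and handed in at about 56 s; the last pictures put it flush to within a few millimetres, with the bell, bottle and tin untouched.

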